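# Zero the kitchen scale and tip the walnuts into its bowl

### The arm

A 6-joint arm with a two-finger parallel gripper is mounted at the origin on the work surface. World frame = base frame: x ahead of the robot, y to its left, z up, the work surface at z = 0. Lengths are in m, angles in rad, forces in N, time in s.
With the tool pointing down it reaches from about 0.35 to 0.725 m from the base axis. Payload 6 kg.
Tool frame: the origin (TCP) lies between the finger pads, 19 mm behind the fingertips; this is the grasp point; z points along the fingers, y is the line along which they close (so a half turn about z gives the same grasp; the last joint's range is limited). The gripper opens to 85 mm and grips with 20 to 120 N. Pads are 22 mm wide; open, the fingers measure 114 mm over their backs; the gripper's body (76 mm by 85 mm) begins 54 mm behind the grasp point. The pads swing forward as they close: fully open they stand 13 mm farther back than shut.
Start: joints at [-0.869, 0.04, 0.085, 0, -1.615, -0.334], TCP at [0.216, -0.56, 0.25] pointing down, gripper open.
Joint ranges: [-2.56, 2.56], [-1.29, 2.01], [-1.08, 1.49], [-3.29, 1.98], [-2.81, -0.18], [-2.99, 2.99]. Speed limits (rad/s): [2.57, 2.57, 3.01, 3.14, 3.14, 3.14].

### API

Orientations are given as a unit quaternion [x, y, z, w].
In Python, from bench import r gives the robot as it stands. The module is installed in compiled form; this text tells all that it offers.
- The arm moves only by the tool send_rows, never from a script. Its argument "series" is one flat list of numbers, 7 for each row, row after row: the shift along the tool's x, y, z in units of 0.1 m (1.0 is 0.1 m), then the turn, a rotation vector about the tool's x, y, z in units of 90 degrees (1.0 is 90 degrees), then the closure, from 0 (fully open) to 1 (shut). In form: [tx, ty, tz, wx, wy, wz, gripper, tx, ty, tz, wx, wy, wz, gripper, ...]. A call has 1 to 10 rows; each row is the pose to reach, as a shift and turn from the pose commanded when the call began, along the tool's axes at that moment; what a row does not reach only later rows make up. A row lasts 1/12 s, in which the tool goes at most 41.7 mm and 7.16 degrees, less where a joint would pass 70% of its speed; a pose out of reach is approached as far as the arm can. A call with a number of a shift or a turn outside -1 to 1 is refused whole. A call with a gripper value outside its range is refused whole. The fingers move at their own pace and stop on an object; "squeeze" is the grip in N (left out, the last holds). Time passes only in rows, so rows that repeat a pose let the fingers close. It gives the time, the measured TCP pose, the force, the opening and the grip force at its end, in the units of the state.
- r.get_obs(): the state, without advancing time (a new reading comes with each control period).
- r.get_image(name): name is "scene" or "top"; returns a dict with "pixels" (384x512x3 uint8, red, green, blue), "z_map" (384x512 float32, m along the optical axis (not along the pixel's ray), 0 where there is no reading), "fx", "fy", "cx", "cy" (pixels), "distortion" ([k1, k2, p1, p2, k3] as OpenCV has them; the pictures are not rectified), "camera_from_world" (4x4, takes a point from world to camera coordinates). Camera axes: x right, y up, looking along -z (the intrinsics and any distortion apply to the point x, -y, -z); pixel columns grow to the right and rows downward; lengths in m; the calibration is good to about 2 mm. A picture is of the moment at which its call begins.
- r.sign_off(): hands the job in; it is judged then, once.
The state is a dict: "time_s": time; "joints": joint angles; "joint_vel": joint speeds; "tau": joint torques, N m; "tool_pos": TCP position; "tool_rot": TCP orientation; "wrist_force": force on the tool from outside, world axes, zero at the start; "moment": the same for the moment, N m; "finger_gap": opening from 0.0 (shut) to 1.0 (fully open); "gripper_force": force on a finger pad.
Only numpy, scipy, OpenCV 4.12 (cv2) and the standard library are available. Lean on these libraries where they do the work, as an engineer would, in place of code of your own. Each camera call takes 0.05 s, during which the arm holds its last target. There are 200 camera calls.

### The job

Weigh the walnuts: first turn the knob of the kitchen scale until the zero mark of its dial stands under the pointer, and let go of it. The jug's handle is wedged between two tins, so lift the jug of walnuts out of the crate by its rim and stand it upright on the pastry board, let go, then take it by its handle and pour all six walnuts into the scale's bowl with the lip held low over it. Stand the empty jug back upright on the board, leave the scale's setting alone, and do not shift the other things by more than a few centimetres.

Things in the scene. Friction and masses are not known exactly. Their poses are not given: they have to be found in the camera images.
- scale: Mechanical kitchen scale, cannot be moved. White body 240 deep (its x) x 210 mm wide (its y), top at 50 mm; origin under the middle of the body; front towards its -x. Round dial (bezel 90 mm across, glass top 60 mm above the bench) at its x = -68, y = -38 mm; black knob at x = -68, y = +60; steel bowl on a column at x = +60, y = 0.
- knob_top (a point): Centre of the top of the scale's round black zero knob: upright axis, diameter 36 mm, 26 mm tall, top 80 mm above the bench, lower edge 4 mm above the body. Light friction (0.04 N m), stays where left. Turned clockwise (seen from above) it turns the dial card with its marks clockwise, half as far; the pointer does not follow.
- pointer_tip (a point): Tip of the dial's black pointer, 36 mm from the dial's centre, under the glass. With the bowl empty it points straight at the bowl (scale's +x); weight in the bowl turns it clockwise (seen from above), about 0.13 rad for each walnut.
- zero_mark (a point): The zero mark on the white dial card, the widest and longest of its black strokes, 36 mm from the dial's centre. The card turns with the knob; at the start the mark stands 0.3 to 0.6 rad anticlockwise (seen from above) of the pointer.
- dial_centre (a point): Centre of the dial, where card and pointer turn; axes parallel to the scale's.
- bowl_rim (a point): Centre of the mouth of the scale's steel bowl: rim radius 80 mm, 118 mm above the bench, bowl 50 mm deep outside and 46 inside, flat floor of radius 45 mm. The bowl is part of the scale and sinks up to 12 mm under load (200 N/m; about 5 mm under all walnuts).
- crate: Low plywood crate, fixed, 210 (its x) x 230 (its y) mm, walls 8 mm thick and 70 mm high, floor 8 mm thick; origin under its middle. It holds the jug at its x = -38 mm with the handle towards its +x, between the two tins.
- jug: Steel measuring jug holding the walnuts, 115 mm tall, a cone: outer radius 42 mm at the foot, 56 at the rim, wall 3.5 mm, 0.17 to 0.32 kg empty. The walnuts fill it to about 70 mm above its foot. Origin at the centre of its underside, z up through the mouth; strap handle towards its +x, pouring lip towards its -x.
- jug_handle (a point): Middle of the jug's strap handle: flat upright strap 18 mm wide (jug's y) x 6 mm thick, 96 mm from the jug's axis along its +x, 66 mm above its foot. The strap runs from 27 to 105 mm above the foot; level arms at 30 and 102 mm join it to the wall; gap between strap and wall about 42 mm.
- jug_lip (a point): Rim of the jug at the pouring lip: 56 mm from its axis along its -x, 115 mm above its foot. (The small V-shaped spout seen there sticks out 12 mm farther.)
- board: Wooden pastry board, fixed, 380 (its x) x 260 (its y) x 20 mm; origin at the centre of its underside. The rolling pin lies across it 145 mm beyond its middle (its +x), the cutter near its front left corner; the rest is free.
- walnut0: Walnut, one of six alike, about 37 x 34 mm (rolls as a ball of radius 17 mm), 18 g; origin at its middle. Starts in the jug.
- walnut1: Walnut, one of six alike, about 37 x 34 mm (rolls as a ball of radius 17 mm), 18 g; origin at its middle. Starts in the jug.
- walnut2: Walnut, one of six alike, about 37 x 34 mm (rolls as a ball of radius 17 mm), 18 g; origin at its middle. Starts in the jug.
- walnut3: Walnut, one of six alike, about 37 x 34 mm (rolls as a ball of radius 17 mm), 18 g; origin at its middle. Starts in the jug.
- walnut4: Walnut, one of six alike, about 37 x 34 mm (rolls as a ball of radius 17 mm), 18 g; origin at its middle. Starts in the jug.
- walnut5: Walnut, one of six alike, about 37 x 34 mm (rolls as a ball of radius 17 mm), 18 g; origin at its middle. Starts in the jug.
- tin_left: Closed plain metal tin, 79 mm across, 120 mm tall, 0.4 kg, standing in the crate on the left (crate's +y) of the jug's handle, about 8 mm from it; origin at the centre of its underside. Leave it.
- tin_right: The same tin on the right (crate's -y) of the handle. Leave it.
- rolling_pin: Wooden rolling pin, 50 mm thick, 262 mm long, lying along its y on the board; origin at the middle of its underside. Leave it.
- cutter: Steel pastry cutter ring, 68 mm across, 40 mm tall, on the board; origin at the centre of its underside. Leave it.
- ramekin: Small white bowl, 80 mm across, 45 mm tall, on the bench behind; origin at the centre of its underside. Leave it.
- sugar_jar: Glass jar with a steel cap, 72 mm across, 100 mm tall, on the bench behind; origin at the centre of its underside. Leave it.
There are look-alikes about, which are no part of the job. What is shaped like the walnut1 but blue is not meant.

How it is judged:
On the way, in this order (a step that is already met when the one before it is completed fails the run):
1. The dial's zero mark stands under the pointer (within 3 mm of its tip) with the knob let go and the bowl empty (horizontal distance between pointer_tip and zero_mark below 0.003 m and contact force between the fingers and scale below 0.2 N and horizontal distance between each of walnut0, walnut1, walnut2, walnut3, walnut4, walnut5 and jug below 0.055 m), for 0.4 s.
2. The jug, with all the walnuts in it, stands upright on the board and is let go (z of jug in the frame of board between 0.016 and 0.026 m and angle between jug's own z axis and vertical below 0.1 rad and x of jug in the frame of board between -0.19 and 0.19 m and y of jug in the frame of board between -0.13 and 0.13 m and contact force between the fingers and jug below 0.3 N and horizontal distance between each of walnut0, walnut1, walnut2, walnut3, walnut4, walnut5 and jug below 0.055 m), for 0.2 s.
3. Held by its handle (TCP within 45 mm of its middle), the jug is tipped over 1.2 rad, its lip over the bowl (within 80 mm of its axis, less than 100 mm above its rim) (distance between the grasp point and jug_handle below 0.045 m and contact force between the fingers and jug above 1 N and angle between jug's own z axis and vertical above 1.2 rad and horizontal distance between jug_lip and bowl_rim below 0.08 m and z of jug_lip in the frame of bowl_rim below 0.1 m), for 0.1 s.
At the end, for the whole second after the job is handed in: All six walnuts rest in the scale's bowl, none above its rim; the jug stands upright on the board (within 0.1 rad), let go and at rest; the scale is still set as zeroed: the zero mark within 4 mm of where the pointer stands when the bowl is empty (straight +x of the dial's centre) (horizontal distance between each of walnut0, walnut1, walnut2, walnut3, walnut4, walnut5 and bowl_rim below 0.08 m and z of walnut0 in the frame of bowl_rim between -0.05 and 0.005 m and z of walnut1 in the frame of bowl_rim between -0.05 and 0.005 m and z of walnut2 in the frame of bowl_rim between -0.05 and 0.005 m and z of walnut3 in the frame of bowl_rim between -0.05 and 0.005 m and z of walnut4 in the frame of bowl_rim between -0.05 and 0.005 m and z of walnut5 in the frame of bowl_rim between -0.05 and 0.005 m and linear speed of each of walnut0, walnut1, walnut2, walnut3, walnut4, walnut5 below 0.03 m/s and z of jug in the frame of board between 0.016 and 0.026 m and angle between jug's own z axis and vertical below 0.1 rad and x of jug in the frame of board between -0.19 and 0.19 m and y of jug in the frame of board between -0.13 and 0.13 m and contact force between the fingers and jug below 0.3 N and linear speed of jug below 0.02 m/s and y of zero_mark in the frame of dial_centre between -0.004 and 0.004 m and x of zero_mark in the frame of dial_centre above 0.03 m); the robot touches nothing.
It fails at once if One of the two tins is shifted by more than 50 mm or tipped over (distance of any of tin_left, tin_right from where it was at the start of the episode above 0.05 m or angle between any of tin_left, tin_right's own z axis and vertical above 0.6 rad).
It fails at once if The rolling pin, cutter, ramekin or sugar jar is shifted by more than 50 mm or tipped over (distance of any of rolling_pin, cutter, ramekin, sugar_jar from where it was at the start of the episode above 0.05 m or angle between any of rolling_pin, cutter, ramekin, sugar_jar's own z axis and vertical above 0.6 rad).
It also fails if it takes over 72 s, if anything falls off the work surface, if the arm or the gripper's body presses on something with over 40 N, if the wrist force passes 120 N, or if a joint passes its speed limit or range.

## Working session

There is one attempt and no reset: what is moved stays moved. The work goes in short steps, Python scripts to look and compute and a tool call to move; the robot and the scene stay as the last step left them, time stands still between calls to the robot, and variables do not carry over. Pictures are saved under pics/ and viewed, at most 10 in all, crops included, and the job is handed in when it is done.

Besides the shell and the picture viewer there is one more tool, called after "Request:" by a JSON object that holds its "name" and its "arguments". send_rows: Moves the arm, as the interface text tells. Shifts and turns lie within -1 to 1; 1 stands for 0.1 m of shift or 90 degrees of turn. Its arguments: {"type":"object","properties":{"series":{"type":"array","items":{"type":"number","minimum":-1,"maximum":1}},"squeeze":{"type":"number"}},"required":["series"]}

```bash
mkdir -p pics
cat > h.py <<'E'
import numpy as np, cv2
from scipy.spatial.transform import Rotation as R
from bench import r
def cloud(im):
    z=im["z_map"]; h,w=z.shape
    u,v=np.meshgrid(np.arange(w),np.arange(h))
    K=np.array([[im["fx"],0,im["cx"]],[0,im["fy"],im["cy"]],[0,0,1]])
    p=cv2.undistortPoints(np.stack([u,v],-1).reshape(-1,1,2).astype(float),K,np.array(im["distortion"])).reshape(h,w,2)
    c=np.stack([p[...,0]*z,-p[...,1]*z,-z,np.ones_like(z)],-1)
    W=c@np.linalg.inv(im["camera_from_world"]).T
    W=W[...,:3]; W[z<=0]=np.nan
    return W
def proj(im,P):
    P=np.atleast_2d(P); c=(np.c_[P,np.ones(len(P))]@np.array(im["camera_from_world"]).T)[:,:3]*[1,-1,-1]
    K=np.array([[im["fx"],0,im["cx"]],[0,im["fy"],im["cy"]],[0,0,1]])
    return cv2.projectPoints(c,np.zeros(3),np.zeros(3),K,np.array(im["distortion"]))[0].reshape(-1,2)
def save(im,name,crop=None,s=1):
    a=im["pixels"]
    if crop: a=a[crop[1]:crop[3],crop[0]:crop[2]]
    cv2.imwrite("pics/"+name,cv2.resize(a[...,::-1],None,fx=s,fy=s,interpolation=cv2.INTER_CUBIC))
E
python3 - <<'E'
from h import *
o=r.get_obs(); print({k:np.round(v,3) for k,v in o.items()})
for n in("scene","top"):
    im=r.get_image(n); save(im,n+".png",s=1.5)
    np.savez(n+"0.npz",W=cloud(im),px=im["pixels"]); print(n,np.round(np.linalg.inv(im["camera_from_world"])[:3],2).tolist(),im["fx"],im["distortion"])
E
```

```text
{'time_s': np.float64(0.0), 'joints': array([-0.869,  0.041,  0.084, -0.   , -1.615, -0.334]), 'joint_vel': array([ 0.002, -0.002, -0.   ,  0.   , -0.   , -0.   ]), 'tau': array([-0.0000e+00, -3.6821e+01,  3.4741e+01,  6.9320e+00, -6.0000e-03,
        0.0000e+00]), 'tool_pos': array([ 0.216, -0.56 ,  0.249]), 'tool_rot': array([-0.183,  0.983,  0.001, -0.   ]), 'wrist_force': array([ 0.789, -0.364, -0.259]), 'moment': array([-0.011, -0.013,  0.   ]), 'gripper_force': np.float64(0.0), 'finger_gap': np.float64(0.999)}
scene [[0.0, -0.64, 0.77, 1.35], [1.0, 0.02, 0.01, 0.07], [-0.02, 0.77, 0.64, 0.78]] 368.32574541241627 [-0.06509998  0.          0.          0.          0.        ]
top [[-0.01, 0.99, -0.15, 0.45], [-1.0, -0.01, -0.01, 0.06], [-0.02, 0.15, 0.99, 1.02]] 367.83450809617216 [-0.07284227  0.          0.          0.          0.        ]
```

View pics/top.png

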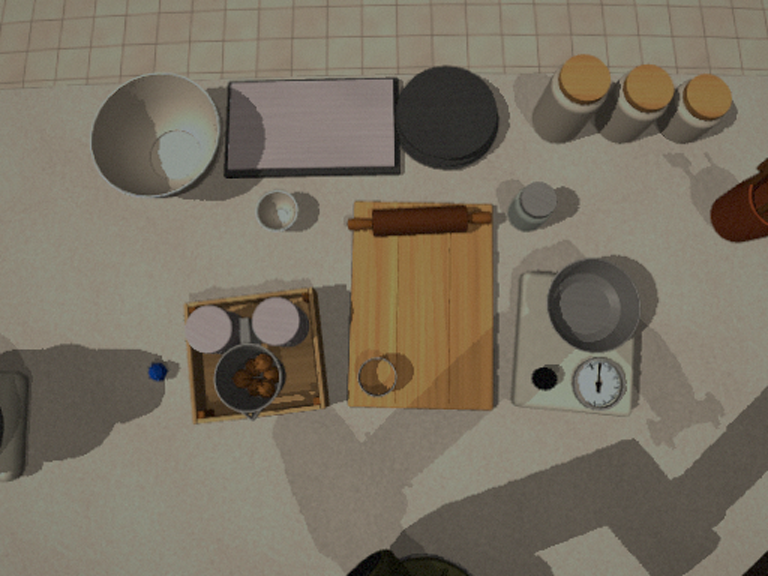

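View pics/scene.png

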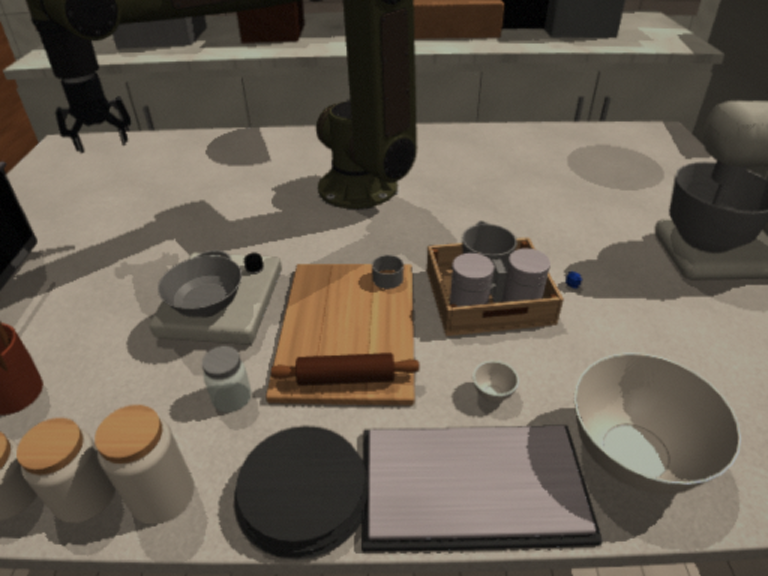

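The top view shows the scale at right with knob at px (363,252), dial (399,255) and bowl (397,203). The board is centred near (281,204), and the jug in the crate is at (166,252) with the tins behind it. The scene view shows the same layout. Next I'll fit positions.

```bash
cat >> h.py <<'E'
def circ(P):
    A=np.c_[2*P,np.ones(len(P))]; s=np.linalg.lstsq(A,(P**2).sum(1),rcond=None)[0]
    return s[:2],np.sqrt(s[2]+s[:2]@s[:2])
def band(W,c,rad,lo,hi):
    m=(np.hypot(W[...,0]-c[0],W[...,1]-c[1])<rad)&(W[...,2]>lo)&(W[...,2]<hi)
    return W[m]
E
python3 - <<'E'
from h import *
im=r.get_image("top"); W=cloud(im); px=im["pixels"]
save(im,"dial.png",(335,165,435,285),5)
def at(u,v): return np.round(W[int(v/1.5),int(u/1.5)],3)
for n,u,v in[("knob",544,378),("dial",599,390),("bowlfloor",590,300),("tinL",210,329),("tinR",276,321),("nuts",255,375),("board",422,306),("cutter",378,377),("bench",340,250)]: print(n,at(u,v))
def rep(n,P):
    if len(P)<5: print(n,len(P));return
    c,rr=cv2.minEnclosingCircle(P[:,:2].astype(np.float32)); f=circ(P[:,:2])
    print(n,len(P),"enc",np.round(c,3),round(rr,4),"mean",np.round(P.mean(0),4),"fit",np.round(f[0],4),round(f[1],4))
g=lambda u,v:W[int(v/1.5),int(u/1.5)][:2]
rep("knob",band(W,g(544,378),.04,.072,.09))
rep("bowlrim",band(W,g(596,306),.11,.112,.125))
rep("dial",band(W,g(599,390),.065,.055,.07))
rep("tinL",band(W,g(210,329),.055,.12,.14))
rep("tinR",band(W,g(276,321),.055,.12,.14))
rep("jugrim",band(W,g(250,378),.085,.118,.14))
rep("cutter",band(W,g(378,377),.05,.05,.075))
def rect(n,P):
    b=cv2.minAreaRect((P[:,:2]*1000).astype(np.float32)); print(n,len(P),np.round(b[0],1),np.round(b[1],1),round(b[2],2))
rect("scale body",band(W,g(577,345),.2,.045,.054))
rect("board",band(W,g(422,306),.25,.014,.026))
rect("crate",band(W,g(252,356),.17,.062,.075))
# handle strap top
P=band(W,g(245,335),.03,.095,.13); print("handle",len(P),np.round(np.median(P,0),3) if len(P) else "")
print(proj(im,band(W,g(245,335),.03,.095,.13)[:3]))
E
```

```text
knob [ 0.422 -0.202  0.081]
dial [ 0.399 -0.305  0.055]
bowlfloor [ 0.554 -0.293  0.072]
tinL [0.509 0.348 0.129]
tinR [0.52 0.24 0.13]
nuts [0.432 0.295 0.034]
board [ 0.553 -0.004  0.017]
cutter [0.427 0.077 0.02 ]
bench [ 0.666  0.148 -0.002]
knob 179 enc [ 0.421 -0.207] 0.0201 mean [ 0.4208 -0.2062  0.0803] fit [ 0.4208 -0.2065] 0.0135
bowlrim 480 enc [ 0.542 -0.282] 0.0806 mean [ 0.5425 -0.2938  0.1169] fit [ 0.5409 -0.2809] 0.0763
dial 265 enc [ 0.412 -0.314] 0.0558 mean [ 0.4086 -0.3068  0.0594] fit [ 0.4096 -0.3042] 0.0402
tinL 875 enc [0.503 0.346] 0.0489 mean [0.5076 0.35   0.1279] fit [0.5065 0.3492] 0.0298
tinR 851 enc [0.514 0.243] 0.0474 mean [0.5202 0.2416 0.1283] fit [0.5192 0.2423] 0.029
jugrim 583 enc [0.438 0.299] 0.0787 mean [0.4596 0.3045 0.1256] fit [0.4411 0.2944] 0.062
cutter 91 enc [0.429 0.079] 0.0339 mean [0.4259 0.0808 0.0597] fit [0.4288 0.0788] 0.0325
scale body 3646 [ 481.4 -273.6] [208.5 237.7] 83.64
board 11662 [560.8  19.7] [450.6 378.9] 87.68
crate 1532 [467.4 292.7] [212.5 231.4] 6.37
handle 315 [0.502 0.3   0.115]
[[163. 211.]
 [164. 211.]
 [159. 212.]]
```

View pics/dial.png

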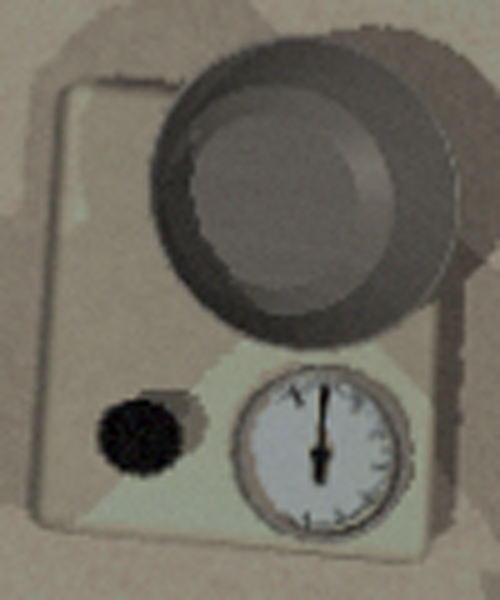

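The dial crop shows the pointer tip at crop px (324,385) and the wide zero mark at (296,393), left of it. The fitted scale pose, with yaw about -6.4° and centre (0.481,-0.274), matches the bowl, knob and dial positions. I'll refine the mark angle, jug and board, and start moving towards the knob.

```bash
cat >> h.py <<'E'
YS=np.deg2rad(-6.36); SC=np.array([.4814,-.2736])
def s2w(x,y): c,s=np.cos(YS),np.sin(YS); return SC+[c*x-s*y,s*x+c*y]
def dial(im,n=1):
    g=im["pixels"].astype(np.float32).mean(2); d=s2w(-.068,-.038)
    a=np.deg2rad(np.arange(-20,61,2)); out=[]
    for rr in(.026,.029,.032,.035,.038):
        P=np.c_[d[0]+rr*np.cos(a+YS),d[1]+rr*np.sin(a+YS),np.full(len(a),.056)]
        uv=proj(im,P).astype(np.float32); out.append(cv2.remap(g,uv[None,:,0],uv[None,:,1],cv2.INTER_CUBIC)[0])
    return np.rad2deg(a),np.array(out)
E
python3 - <<'E'
from h import *
im=r.get_image("top"); W=cloud(im)
a,o=dial(im)
print(a.astype(int).tolist()); print(np.round(o).astype(int))
# jug rim
c0=np.array([.4296,.2885]); P=band(W,c0,.075,.117,.13); P=P[P[:,0]<.46]
print("jug fit",len(P),circ(P[:,:2]),P[:,2].mean())
for it in range(3):
    c,rr=circ(P[:,:2]); P=P[abs(np.hypot(*(P[:,:2]-c).T)-rr)<.004]
print(len(P),c,rr)
# board
m=(abs(W[...,2]-.02)<.006)&(W[...,1]<.15)&(W[...,1]>-.17)&(W[...,0]>.33)&(W[...,0]<.78)
mm=cv2.morphologyEx(m.astype(np.uint8),cv2.MORPH_OPEN,np.ones((5,5)))
n,l,st,ce=cv2.connectedComponentsWithStats(mm); k=1+st[1:,4].argmax()
print("board",cv2.minAreaRect((W[l==k][:,:2]*1000).astype(np.float32)))
P=band(W,[.7,-.0],.2,.05,.075);print("pin",P.mean(0),P.min(0),P.max(0))
E
```

```text
[-20, -18, -16, -14, -12, -10, -8, -6, -4, -2, 0, 2, 4, 6, 8, 10, 12, 14, 16, 18, 20, 22, 24, 26, 28, 29, 32, 34, 36, 38, 40, 42, 44, 46, 48, 50, 52, 54, 56, 58, 59]
[[149 150 152 150 140 129 108  72  34  16  36  79 127 153 153 148 150 150
  146 139 132 128 128 129 133 139 144 147 147 147 147 148 148 149 149 147
  147 147 149 149 148]
 [150 149 149 154 151 129 100  62  25   7  29  81 133 156 150 147 151 149
  135 114  92  74  73  89 113 137 152 153 149 148 148 148 148 149 149 148
  147 148 148 148 147]
 [138 140 146 151 158 142 101  52  19  11  37  87 139 157 150 144 138 133
  137 134 103  63  46  71 111 137 142 141 146 149 148 146 149 151 150 148
  148 148 147 147 147]
 [121 118 121 121 122 124  99  64  35  25  42  86 127 135 125 120 116 115
  118 115 104  80  61  64  83  99 112 114 115 127 131 127 131 140 142 144
  147 147 148 148 146]
 [141 144 134 111  95 103 108  98  89  89  96 104 110 113 114 114 117 127
  133 132 128 109  82  87 119 128 124 129 131 134 141 140 132 122 114 115
  115 116 117 120 123]]
jug fit 201 (array([0.42660472, 0.28682634]), np.float64(0.05325340652950549)) 0.1222470705661825
172 [0.42891109 0.28702534] 0.053354432171959135
board ((539.5364990234375, -2.6117401123046875), (259.7582702636719, 337.93585205078125), 87.669677734375)
pin [ 0.70697117 -0.01640065  0.06381643] [ 0.68032722 -0.19985663  0.05000092] [0.89861046 0.12744027 0.07492872]
```

Request:
{"name": "send_rows", "arguments": {"series": [-0.33,0.28,0.1,0,0,0,0.2,-0.66,0.56,0.2,0,0,0,0.25,-1,0.8,0.3,0,0,0,0.3,-1,0.8,0.3,0,0,0,0.3], "squeeze": 30}}

```text
time_s: 0.53
tool_pos: [0.2822, -0.4453, 0.2181]
tool_rot: [-0.185, 0.983, 0.001, 0.0]
wrist_force: [0.3, -0.6, -0.0]
finger_gap: 0.697
gripper_force: 0.0
```

Request:
{"name": "send_rows", "arguments": {"series": [-0.33,0.28,0.1,0,0,0,0.3,-0.66,0.56,0.1,0,0,0,0.3,-1,0.8,0.1,0,0,0,0.3,-1,0.8,0.1,0,0,0,0.3]}}

```text
time_s: 0.87
tool_pos: [0.3473, -0.3346, 0.21]
tool_rot: [-0.185, 0.983, 0.0, 0.001]
wrist_force: [-0.2, -1.1, 0.3]
finger_gap: 0.699
gripper_force: 0.0
```

Request:
{"name": "send_rows", "arguments": {"series": [-0.33,0.3,0.1,0,0,0,0.3,-0.66,0.6,0.2,0,0,0,0.3,-1,0.93,0.3,0,0,0,0.3,-1,0.93,0.3,0,0,0,0.3]}}

```text
time_s: 1.2
tool_pos: [0.4056, -0.2124, 0.1786]
tool_rot: [-0.184, 0.983, 0.001, -0.0]
wrist_force: [-0.2, -0.9, 0.4]
finger_gap: 0.706
gripper_force: 0.0
```

Request:
{"name": "send_rows", "arguments": {"series": [-0.15,0,0.2,0,0,0,0.3,-0.15,0,0.4,0,0,0,0.3,-0.15,0,0.6,0,0,0,0.3,-0.15,0,0.6,0,0,0,0.3,-0.15,0,0.6,0,0,0,0.3]}}

```text
time_s: 1.62
tool_pos: [0.4182, -0.2106, 0.1196]
tool_rot: [-0.183, 0.983, 0.0, -0.001]
wrist_force: [-0.8, 0.1, 1.3]
finger_gap: 0.695
gripper_force: 0.0
```

Run:
```python
from h import *
o=r.get_obs(); print(o["tool_pos"],o["joints"],o["tool_rot"])
M=R.from_quat(o["tool_rot"]).as_matrix(); print((np.array([*s2w(-.068,.06),.082])-o["tool_pos"])@M*10)
```

```text
[ 0.41817974 -0.21063771  0.11960954] [-3.33589162e-02 -3.01292044e-01 -4.61793415e-01  2.25589193e-04
 -1.41235418e+00 -1.16958763e+00] [-1.82907173e-01  9.83129642e-01  1.13216770e-04 -1.02940904e-03]
[-0.03717844  0.0307563   0.37604093]
```

Request:
{"name": "send_rows", "arguments": {"series": [-0.037,0.031,0.15,0,0,0,0.3,-0.037,0.031,0.3,0,0,0,0.3,-0.037,0.031,0.376,0,0,0,0.3,-0.037,0.031,0.376,0,0,0,0.3,-0.037,0.031,0.376,0,0,0,0.9,-0.037,0.031,0.376,0,0,0,0.9,-0.037,0.031,0.376,0,0,0,0.9,-0.037,0.031,0.376,0,0,0,0.9]}}

```text
time_s: 2.28
tool_pos: [0.4224, -0.2085, 0.085]
tool_rot: [-0.183, 0.983, -0.003, 0.002]
wrist_force: [3.2, -10.7, -1.6]
finger_gap: 0.401
gripper_force: 32.2
```

Request:
{"name": "send_rows", "arguments": {"series": [0,0,0,0,0,0.08,0.9,0,0,0,0,0,0.15,0.9,0,0,0,0,0,0.22,0.9,0,0,0,0,0,0.29,0.9,0,0,0,0,0,0.36,0.9,0,0,0,0,0,0.43,0.9,0,0,0,0,0,0.51,0.9,0,0,0,0,0,0.58,0.9,0,0,0,0,0,0.587,0.9,0,0,0,0,0,0.587,0.9]}}

```text
time_s: 3.12
tool_pos: [0.4225, -0.209, 0.085]
tool_rot: [0.274, 0.962, -0.002, 0.003]
wrist_force: [4.0, -13.1, -2.6]
finger_gap: 0.407
gripper_force: 32.0
```

```bash
cat >> h.py <<'E'
def mark(im):
    a,o=dial(im); s=o[1:4].mean(0); A=np.linspace(-20,60,801); S=np.interp(A,a,s); w=np.clip(110-s,0,None)
    return np.round(s).astype(int).tolist()
def log():
    o=r.get_obs(); open("log.txt","a").write(repr((list(o["joints"]),list(o["tool_pos"]),list(o["tool_rot"])))+"\n"); return o
E
python3 - <<'E'
from h import *
o=log(); print(o["tool_pos"],o["joints"],o["finger_gap"],o["gripper_force"])
im=r.get_image("top"); print(mark(im)); save(im,"d2.png",(370,235,425,275),8)
E
```

```text
[ 0.4224901  -0.20897377  0.08500616] [-0.02523485 -0.28111009 -0.51175748  0.00548443 -1.33550392 -2.10296295] 0.40700629887437484 32.00862675905228
[44, 45, 45, 45, 46, 47, 47, 46, 46, 48, 50, 51, 51, 51, 50, 50, 51, 52, 52, 52, 52, 52, 53, 53, 53, 53, 52, 52, 52, 52, 52, 55, 57, 56, 55, 55, 57, 57, 56, 56, 55]
```

View pics/d2.png

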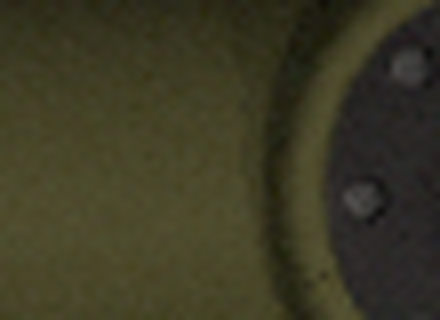

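The arm hides the dial. I'll release the knob, lift, and head towards the jug, then check the dial.

Request:
{"name": "send_rows", "arguments": {"series": [0,0,0,0,0,0,0.25,0,0,0,0,0,0,0.25,0,0,0,0,0,0,0.25,0,0,-0.3,0,0,0,0.25,0,0,-0.65,0,0,0,0.25,0,0,-1,0,0,0,0.25]}}

```text
time_s: 3.67
tool_pos: [0.4205, -0.2061, 0.1836]
tool_rot: [0.273, 0.962, -0.0, -0.001]
wrist_force: [1.3, -0.6, 0.6]
finger_gap: 0.752
gripper_force: 0.0
```

Request:
{"name": "send_rows", "arguments": {"series": [0.2,0.33,-0.33,0,0,0,0.25,0.4,0.66,-0.66,0,0,0,0.25,0.6,1,-0.7,0,0,0,0.25]}}

```text
time_s: 3.92
tool_pos: [0.4228, -0.1031, 0.253]
tool_rot: [0.275, 0.961, 0.001, 0.003]
wrist_force: [1.4, 0.1, 0.8]
finger_gap: 0.752
gripper_force: 0.0
```

Request:
{"name": "send_rows", "arguments": {"series": [-0.05,0.33,0,0,0,0,0.25,-0.1,0.66,0,0,0,0,0.25,-0.15,1,0,0,0,0,0.25]}}

```text
time_s: 4.17
tool_pos: [0.4885, -0.0239, 0.2499]
tool_rot: [0.273, 0.962, 0.001, 0.001]
wrist_force: [-0.5, -0.6, -0.1]
finger_gap: 0.754
gripper_force: 0.0
```

Request:
{"name": "send_rows", "arguments": {"series": [-0.05,0.33,0,0,0,0,0.25,-0.1,0.66,0,0,0,0,0.25,-0.15,1,0,0,0,0,0.25,-0.15,1,0,0,0,0,0.25]}}

```text
time_s: 4.5
tool_pos: [0.5551, 0.0552, 0.2462]
tool_rot: [0.272, 0.962, -0.001, -0.002]
wrist_force: [-1.1, -1.7, -1.2]
finger_gap: 0.75
gripper_force: 0.0
```

Run:
```python
from h import *
o=log(); print(o["tool_pos"],o["joints"],o["finger_gap"],o["gripper_force"])
im=r.get_image("top"); print(mark(im)); save(im,"d3.png",(370,235,425,275),8)
```

```text
[0.55506827 0.05524639 0.24616547] [ 4.58439809e-01 -6.96006323e-02 -3.02914177e-02 -1.20958111e-03
 -1.61305924e+00 -2.58035485e+00] 0.7499277087065829 0.0
[174, 178, 179, 181, 182, 164, 126, 80, 41, 26, 34, 61, 94, 113, 121, 131, 134, 132, 129, 129, 132, 134, 134, 134, 134, 133, 133, 134, 134, 135, 134, 134, 135, 136, 136, 137, 136, 135, 133, 133, 134]
```

View pics/d3.png

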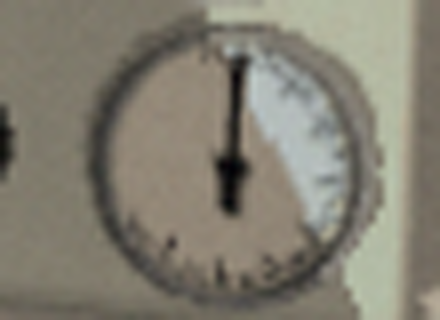

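The pointer and zero mark now overlap at crop px (237,60). I'll check the finer offset and work out the jug rim grasp and the arm model at the same time.

Run:
```python
from h import *
im=r.get_image("top"); g=im["pixels"].astype(np.float32).mean(2); d=s2w(-.068,-.038); a=np.deg2rad(np.arange(-16,21,2))
print(np.round(np.rad2deg(a)).astype(int))
for rr in(.018,.022,.026,.030,.034,.036,.038,.040,.042):
    P=np.c_[d[0]+rr*np.cos(a+YS),d[1]+rr*np.sin(a+YS),np.full(len(a),.056)]
    uv=proj(im,P).astype(np.float32); print(rr,np.round(cv2.remap(g,uv[None,:,0],uv[None,:,1],cv2.INTER_CUBIC)[0]).astype(int))
```

```text
[-16 -14 -12 -10  -8  -6  -4  -2   0   2   4   6   8  10  12  14  16  18
  20]
0.018 [144 145 135 110  82  52  34  30  41  63  87 104 117 123 128 133 137 137
 136]
0.022 [148 142 138 124  96  61  33  21  35  64  96 120 128 131 134 137 136 135
 135]
0.026 [191 189 173 156 125  79  36  11  21  54  96 122 128 131 135 134 133 134
 135]
0.03 [184 192 194 169 136  93  44  14  17  55  98 123 130 135 136 134 134 134
 134]
0.034 [169 164 170 165 126  77  41  36  49  66  88 105 114 127 133 132 128 129
 133]
0.036 [156 162 161 143 104  64  42  51  71  89 101  97  92 107 124 120 104 109
 126]
0.038 [148 159 164 156 139 119 105 112 127 130 125 109  95  98 108 106 103 117
 132]
0.04 [117 125 141 155 162 151 131 131 139 137 129 121 111 102  97  99 105 116
 121]
0.042 [110 116 123 132 145 143 131 131 136 135 132 132 127 118 101  91  90  96
  95]
```

The mark is under the pointer to within about 1–1.5 mm. Next is the jug rim grasp on its free -y side, with the tool leaned 7° to match the wall.

```bash
cat >> h.py <<'E'
def rel(p,M,o=None):
    o=o or r.get_obs(); A=R.from_quat(o["tool_rot"])
    t=A.inv().apply(np.array(p)-o["tool_pos"])*10; w=(A.inv()*R.from_matrix(M)).as_rotvec()/(np.pi/2)
    return np.round(np.r_[t,w],3).tolist()
YJ=np.deg2rad(6.4); JC=np.array([.429,.288]); U=np.array([np.cos(YJ),np.sin(YJ),0]); V=np.array([-U[1],U[0],0]); Z=np.array([0,0,1.])
b=.121; GM=np.c_[-U,V*np.cos(b)+Z*np.sin(b),V*np.sin(b)-Z*np.cos(b)]
GP=np.array([*JC,.110])-V*.053
E
python3 - <<'E'
from h import *
print(GP,rel(GP-GM[:,2]*.11,GM))
E
```

```text
[0.43490785 0.2353303  0.11      ] [1.887, 0.831, 0.285, -0.075, 0.024, -0.422]
```

Request:
{"name": "send_rows", "arguments": {"series": [0.25,0.1,0,-0.013,0.004,-0.07,0.25,0.5,0.25,0,-0.025,0.008,-0.14,0.25,0.8,0.4,0,-0.038,0.012,-0.21,0.25,1,0.55,0,-0.05,0.016,-0.28,0.25,1,0.7,0.1,-0.063,0.02,-0.35,0.25,1,0.83,0.2,-0.075,0.024,-0.422,0.25,1,0.83,0.285,-0.075,0.024,-0.422,0.25,1,0.83,0.285,-0.075,0.024,-0.422,0.25]}}

```text
time_s: 5.27
tool_pos: [0.511, 0.1736, 0.2182]
tool_rot: [-0.053, 0.997, 0.06, -0.003]
wrist_force: [-0.2, 0.3, -0.8]
finger_gap: 0.745
gripper_force: 0.0
```

Run:
```python
from h import *
o=log();print(o["joints"],rel(GP-GM[:,2]*.1,GM))
```

```text
[ 0.63101761 -0.14152729 -0.11505665 -0.10437389 -1.5371389  -2.09549988] [0.69, 0.558, 0.158, -0.0, 0.0, -0.004]
```

Request:
{"name": "send_rows", "arguments": {"series": [0.3,0.25,0,0,0,-0.004,0.25,0.6,0.5,0.05,0,0,-0.004,0.25,0.69,0.558,0.1,0,0,-0.004,0.25,0.69,0.558,0.158,0,0,-0.004,0.25,0.69,0.558,0.158,0,0,-0.004,0.25,0.69,0.558,0.158,0,0,-0.004,0.25]}}

```text
time_s: 5.77
tool_pos: [0.4372, 0.2231, 0.2111]
tool_rot: [-0.057, 0.997, 0.06, -0.002]
wrist_force: [0.2, 0.8, 0.4]
finger_gap: 0.752
gripper_force: 0.0
```

Run:
```python
from h import *
o=log();print(o["joints"],rel(GP,GM))
```

```text
[ 0.81738874 -0.29530206 -0.26279683 -0.08991785 -1.52222391 -2.27361769] [0.013, 0.001, 1.018, 0.0, 0.002, 0.001]
```

Descend and close gently.

Request:
{"name": "send_rows", "arguments": {"series": [0.013,0,0.3,0,0,0,0.25,0.013,0,0.6,0,0,0,0.25,0.013,0,0.85,0,0,0,0.25,0.013,0,1,0,0,0,0.25,0.013,0,1,0,0,0,0.25]}}

```text
time_s: 6.18
tool_pos: [0.4337, 0.234, 0.1076]
tool_rot: [-0.056, 0.997, 0.059, -0.005]
wrist_force: [-0.6, -0.3, -0.6]
finger_gap: 0.752
gripper_force: 0.0
```

Request:
{"name": "send_rows", "arguments": {"series": [0,0,0,0,0,0,0.6,0,0,0,0,0,0,0.8,0,0,0,0,0,0,1,0,0,0,0,0,0,1,0,0,0,0,0,0,1,0,0,0,0,0,0,1], "squeeze": 60}}

```text
time_s: 6.68
tool_pos: [0.4347, 0.2356, 0.112]
tool_rot: [-0.058, 0.996, 0.061, -0.002]
wrist_force: [0.6, -1.6, 0.5]
finger_gap: 0.032
gripper_force: 59.9
```

Run:
```python
from h import *
o=log();print(o["joints"],o["tool_pos"],o["finger_gap"],o["wrist_force"],rel(GP,GM))
```

```text
[ 0.84060785 -0.26251336 -0.41697968 -0.0908362  -1.33394324 -2.27817228] [0.43474824 0.23560393 0.11196489] 0.0323578067099078 [ 0.64518581 -1.62153489  0.49273202] [-0.001, -0.005, 0.019, 0.0, 0.002, 0.003]
```

Request:
{"name": "send_rows", "arguments": {"series": [0,0.02,-0.15,0,0,0,1,0,0.04,-0.35,0,0,0,1,0,0.07,-0.55,0,0,0,1,0,0.095,-0.78,0,0,0,1,0,0.12,-0.99,0,0,0,1,0,0.12,-0.99,0,0,0,1]}}

```text
time_s: 7.18
tool_pos: [0.4356, 0.2362, 0.216]
tool_rot: [-0.058, 0.996, 0.062, 0.001]
wrist_force: [0.7, -0.3, -1.4]
finger_gap: 0.028
gripper_force: 59.3
```

Request:
{"name": "send_rows", "arguments": {"series": [0,0.035,-0.25,0,0,0,1,0,0.07,-0.5,0,0,0,1,0,0.07,-0.55,0,0,0,1]}}

```text
time_s: 7.43
tool_pos: [0.4349, 0.2362, 0.2701]
tool_rot: [-0.058, 0.996, 0.062, 0.0]
wrist_force: [0.2, -0.1, -1.0]
finger_gap: 0.028
gripper_force: 59.4
```

Run:
```python
from h import *
o=log();print(o["joints"],o["wrist_force"],o["moment"],o["tool_rot"],o["tool_pos"])
im=r.get_image("scene"); save(im,"lift.png",(150,60,430,280),2.5)
from scipy.optimize import least_squares
L=[eval(l,{"np":np,"float64":np.float64}) if 0 else eval(l.replace("np.float64","")) for l in open("log.txt")]
L.append(([-.869,.041,.084,0,-1.615,-.334],[.216,-.56,.249],[-.183,.983,.001,0]))
def fk(p,q):
    a1,h,L2,e,L3,D,D2,T=p
    A=R.from_euler("z",q[0]); x=np.array([a1,0,h])
    B=R.from_euler("y",q[1]); x=x+B.apply([0,0,L2]); C=B*R.from_euler("y",-q[2]); x=x+C.apply([0,D2,e])
    F=C*R.from_euler("x",q[3]*S4); x=x+F.apply([L3,D,0]); G=F*R.from_euler("y",-q[4]*1.0)
    H=G*R.from_euler("x",q[5]*S6); x=x+G.apply([T,0,0])
    return A.apply(x),A*H
for S4 in(1,-1):
  for S6 in(1,-1):
    # constant tool rotation offset from first
    def rot_off(p): return [ (fk(p,q)[1].inv()*R.from_quat(t)).as_quat() for q,_,t in L]
    f=lambda p:np.concatenate([(fk(p,q)[0]-x)*1 for q,x,_ in L]+[(p-[0,.3,.4,0,.4,0,0,.3])*1e-4])
    s=least_squares(f,[0,.3,.4,0,.4,-.1,-.1,.3]); ro=np.array(rot_off(s.x)); ro*=np.sign(ro@ro[0])[:,None]
    print(S4,S6,np.round(s.x,3),"maxerr",abs(s.fun).max(),ro.std(0).max(),ro[0])
```

```text
[ 0.84228763 -0.28245911 -0.14655288 -0.08709063 -1.61877691 -2.3051489 ] [ 0.23091004 -0.06748212 -1.02286831] [-0.58020393 -0.20088963 -0.02744113] [-5.78291183e-02  9.96418058e-01  6.16992770e-02  2.15216649e-04] [0.4349162  0.23622833 0.27012533]
1 1 [-0.015 -0.161  0.256 -0.085  0.565  0.154 -0.344 -0.212] maxerr 0.01871638062260189 0.276522447394841 [0.68698548 0.18069334 0.68165219 0.17536005]
1 -1 [-0.015 -0.161  0.256 -0.085  0.565  0.154 -0.344 -0.212] maxerr 0.01871638062260189 0.03324819987218769 [-0.49968695  0.49570226 -0.50157658  0.50300413]
-1 1 [ 0.     0.154  0.4    0.     0.551 -0.196 -0.     0.328] maxerr 9.60324024997794e-05 0.26468687665308627 [0.68455564 0.17715411 0.68455564 0.17715411]
-1 -1 [ 0.     0.154  0.4    0.     0.551 -0.196 -0.     0.328] maxerr 9.60324024997794e-05 0.0001669986982971396 [-0.5  0.5 -0.5  0.5]
```

View pics/lift.png

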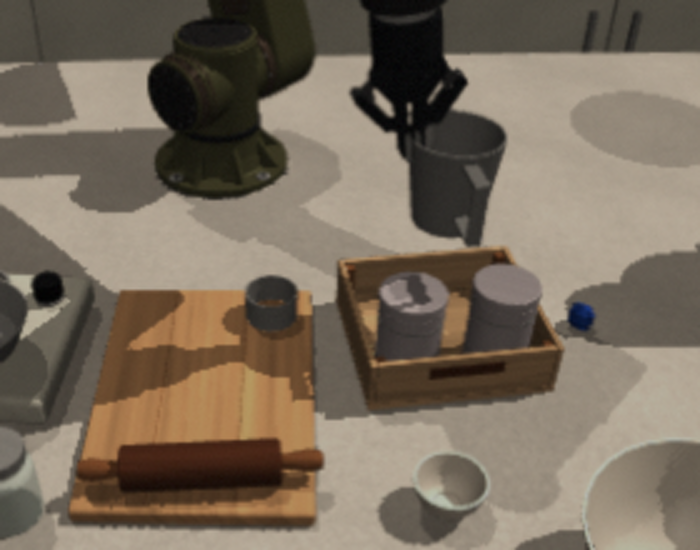

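The picture shows the jug hanging nearly upright from the rim grip, clear of the crate, with both tins in place. The arm model fits to 0.1 mm, so I'll plan the place, grasp and pour poses with it.

```bash
cat >> h.py <<'E'
from scipy.optimize import least_squares
LO=np.array([-2.56,-1.29,-1.08,-3.29,-2.81,-2.99]); HI=np.array([2.56,2.01,1.49,1.98,-.18,2.99]); OFF=R.from_quat([-.5,.5,-.5,.5])
def fk(q,full=0):
    A=R.from_euler("z",q[0]); x=np.array([0,0,.154])
    B=R.from_euler("y",q[1]); x=x+B.apply([0,0,.4]); el=x; C=B*R.from_euler("y",-q[2])
    F=C*R.from_euler("x",-q[3]); w0=x+F.apply([.551,0,0]); x=x+F.apply([.551,-.196,0]); w=x; G=F*R.from_euler("y",-q[4])
    x=x+G.apply([.328,0,0]); H=A*G*R.from_euler("x",-q[5])*OFF
    return (A.apply(x),H,A.apply([el,w0,w])) if full else (A.apply(x),H)
def ik(p,M,q0):
    Mi=R.from_matrix(M)
    def f(q):
        x,H=fk(q); return np.r_[(x-p)*5,(H.inv()*Mi).as_rotvec(),(q-q0)*1e-4]
    s=least_squares(f,np.clip(q0,LO+.01,HI-.01),bounds=(LO,HI)); return s.x,np.abs(s.fun[:6]).max()
BW=s2w(.06,0)
def hpose(jc,yaw,tau,sg,foot=.02,hh=.066):
    X=np.array([np.cos(yaw),np.sin(yaw),0]); f=np.array([np.sin(yaw),-np.cos(yaw),0])
    z=f*np.cos(tau)-Z*np.sin(tau); y=sg*X
    return np.array([*jc,foot])+X*.096+Z*hh, np.c_[np.cross(y,z),y,z], X, f
def ppose(yaw,tau,sg,th,off=.04,lz=.146,hh=.066):
    _,M,X,f=hpose([0,0],yaw,tau,sg); Rt=R.from_rotvec(f*th)
    lip=np.array([*BW,lz])+X*off
    return lip-Rt.apply(X*(-.152)+Z*(.115-hh)), Rt.as_matrix()@M
E
cat > plan.py <<'E'
from h import *
S=[np.array(s,float) for s in([.5,0,-.2,0,-.8,-1.5],[.5,0,-.2,0,-.8,1.5],[.5,-.3,-.6,.8,-.8,0],[.5,-.3,-.6,-.8,-.8,0])]
res=[]
for tau in np.deg2rad([30,40,50,60]):
  for yaw in np.deg2rad([50,70,90,110]):
    for sg in(1,-1):
      p,M,_,_=hpose([.52,-.04],yaw,tau,sg)
      g=[ik(p,M,s) for s in S]; g=[x for x in g if x[1]<2e-3]
      if not g: continue
      for py in np.deg2rad([30,50,70,90,110]):
        best=None
        for q,_ in g:
          qs=[q]; ok=True; cur=q
          for th in(0,.5,1.,1.4,1.8,2.):
            P,N=ppose(py,tau,sg,th); cur,e=ik(P,N,cur)
            if e>2e-3: ok=False;break
            qs.append(cur)
          if ok:
            qs=np.array(qs); m=np.minimum(qs-LO,HI-qs).min()
            zz=min(fk(x,1)[2][1:,2].min() for x in qs)
            jump=abs(np.diff(qs,axis=0)).max()
            if best is None or m>best[0]: best=(m,zz,jump,qs[0],qs[-1])
        if best: res.append((best[0],tau,yaw,sg,py,best))
res.sort(key=lambda t:-t[0])
for t in res[:14]: print(np.round([t[0],*np.rad2deg([t[1],t[2]]),t[3],np.rad2deg(t[4])],2),np.round(t[5][1:3],2),np.round(t[5][3],2),np.round(t[5][4],2))
print(len(res))
E
time timeout 500 python3 plan.py
```

```text
[ 0.35 60.   50.   -1.   50.  ] [0.19 0.9 ] [ 0.64 -0.22 -0.73  0.61 -1.01 -0.09] [-1.11 -0.03 -0.4  -1.97 -1.57  1.75]
[ 0.35 60.   50.   -1.   70.  ] [0.19 0.75] [ 0.64 -0.22 -0.73  0.61 -1.01 -0.09] [-1.08  0.2  -0.14 -1.88 -1.84  1.61]
[  0.31  60.    50.    -1.   110.  ] [0.19 1.93] [ 0.64 -0.22 -0.73  0.61 -1.01 -0.09] [-0.96  0.6   0.39 -1.88 -2.33  1.29]
[ 0.26 60.   50.   -1.   90.  ] [0.19 1.26] [ 0.64 -0.22 -0.73  0.61 -1.01 -0.09] [-1.02  0.41  0.13 -1.84 -2.09  1.47]
[  0.2  50.   50.   -1.  110. ] [0.2  2.27] [ 0.67 -0.25 -0.88  0.86 -0.98 -0.31] [-0.99  0.49  0.27 -1.81 -2.2   1.33]
[ 0.2 60.  70.  -1.  50. ] [0.19 0.9 ] [ 0.67 -0.42 -0.88  0.57 -0.9   0.24] [-1.11 -0.03 -0.4  -1.97 -1.57  1.75]
[ 0.2 60.  70.  -1.  70. ] [0.19 0.75] [ 0.67 -0.42 -0.88  0.57 -0.9   0.24] [-1.08  0.2  -0.14 -1.88 -1.84  1.61]
[ 0.2 60.  70.  -1.  90. ] [0.19 0.94] [ 0.67 -0.42 -0.88  0.57 -0.9   0.24] [-1.02  0.41  0.13 -1.84 -2.09  1.47]
[  0.2  60.   70.   -1.  110. ] [0.19 1.61] [ 0.67 -0.42 -0.88  0.57 -0.9   0.24] [-0.96  0.6   0.39 -1.88 -2.33  1.29]
[  0.13  60.   110.     1.    70.  ] [0.19 0.75] [ 0.6  -0.76 -0.95  0.16 -0.88 -1.9 ] [-1.08  0.2  -0.14 -1.88 -1.84 -1.53]
[  0.13  60.   110.     1.    90.  ] [0.19 0.76] [ 0.6  -0.76 -0.95  0.16 -0.88 -1.9 ] [-1.02  0.41  0.13 -1.84 -2.09 -1.67]
[  0.13  60.   110.     1.   110.  ] [0.19 0.6 ] [ 0.6  -0.76 -0.95  0.16 -0.88 -1.9 ] [-0.96  0.6   0.39 -1.88 -2.33 -1.86]
[  0.13  60.   110.    -1.    50.  ] [0.19 0.98] [ 0.6  -0.76 -0.95  0.16 -0.88  1.25] [-1.11 -0.03 -0.4  -1.97 -1.57  1.75]
[  0.13  60.   110.    -1.    70.  ] [0.19 0.75] [ 0.6  -0.76 -0.95  0.16 -0.88  1.25] [-1.08  0.2  -0.14 -1.88 -1.84  1.61]
38
real	0m26.942s
user	0m27.385s
sys	0m0.207s
```

```bash
cat > plan2.py <<'E'
from h import *
S=[np.array(s,float) for s in([.64,-.22,-.73,.61,-1.01,-.09],[.67,-.25,-.88,.86,-.98,-.31],[.6,-.76,-.95,.16,-.88,1.25])]
res=[]
for tau in np.deg2rad([45,50,55]):
 for jc in([.54,-.06],[.57,-.03],[.59,-.06],[.5,-.06]):
  for yaw in np.deg2rad([30,45,60,80]):
   for sg in (-1,):
      p,M,_,_=hpose(jc,yaw,tau,sg,hh=.06); z=M[:,2]
      g=[ik(p,M,s) for s in S]; g=[x for x in g if x[1]<2e-3 and ik(p-z*.1,M,x[0])[1]<2e-3 and ik(p+Z*.2,M,x[0])[1]<2e-3]
      for q,_ in g[:1]:
       for py in np.deg2rad([50,65,80]):
          cur=q; qs=[q]; ok=True
          for th in np.arange(0,2.01,.4):
            P,N=ppose(py,tau,sg,th,hh=.06); cur,e=ik(P,N,cur)
            if e>2e-3: ok=False;break
            qs.append(cur)
          if ok:
            qs=np.array(qs); m=np.minimum(qs-LO,HI-qs).min()
            K=[fk(x,1)[2] for x in qs]
            res.append((m,np.rad2deg(tau),*jc,np.rad2deg(yaw),np.rad2deg(py),min(k[1:,2].min() for k in K),abs(np.diff(qs,axis=0)).max(),qs))
res.sort(key=lambda t:-t[0]); print(len(res))
for t in res[:12]: print(np.round(t[:8],2))
print(np.round(res[0][8],2))
E
timeout 500 python3 plan2.py
```

```text
98
[ 2.6e-01  5.5e+01  5.9e-01 -6.0e-02  3.0e+01  6.5e+01  2.0e-01  7.5e-01]
[ 2.6e-01  5.5e+01  5.7e-01 -3.0e-02  3.0e+01  6.5e+01  2.0e-01  7.9e-01]
[ 2.6e-01  5.5e+01  5.4e-01 -6.0e-02  3.0e+01  6.5e+01  2.0e-01  7.8e-01]
[ 2.6e-01  5.5e+01  5.9e-01 -6.0e-02  4.5e+01  6.5e+01  2.0e-01  7.5e-01]
[ 2.6e-01  5.5e+01  5.7e-01 -3.0e-02  4.5e+01  6.5e+01  2.0e-01  7.5e-01]
[ 2.6e-01  5.5e+01  5.9e-01 -6.0e-02  6.0e+01  6.5e+01  2.0e-01  7.5e-01]
[ 2.6e-01  5.5e+01  5.0e-01 -6.0e-02  3.0e+01  6.5e+01  2.0e-01  8.1e-01]
[ 2.6e-01  5.5e+01  5.7e-01 -3.0e-02  6.0e+01  6.5e+01  2.0e-01  7.5e-01]
[ 2.6e-01  5.5e+01  5.4e-01 -6.0e-02  4.5e+01  6.5e+01  2.0e-01  7.5e-01]
[ 2.5e-01  5.5e+01  5.0e-01 -6.0e-02  4.5e+01  6.5e+01  2.0e-01  7.5e-01]
[ 0.23 55.    0.59 -0.06 30.   50.    0.2   1.01]
[ 0.23 55.    0.54 -0.06 45.   50.    0.2   1.01]
[[ 0.51  0.13 -0.46  0.7  -1.09 -0.36]
 [ 0.29 -0.28 -0.82  0.67 -0.66  0.39]
 [ 0.2  -0.41 -0.68  0.16 -0.59  0.71]
 [-0.12 -0.41 -0.42 -0.59 -0.74  1.26]
 [-0.58 -0.31 -0.28 -1.22 -1.1   1.6 ]
 [-0.9  -0.14 -0.26 -1.61 -1.43  1.67]
 [-1.09  0.06 -0.28 -1.9  -1.68  1.63]]
```

```bash
cat >> h.py <<'E'
def legs(p1,M1,n,o=None,q=None):
    """n equal legs from present pose to p1,M1; each leg in the tool axes at its start"""
    from scipy.spatial.transform import Slerp
    o=o or r.get_obs(); A=R.concatenate([R.from_quat(o["tool_rot"]),R.from_matrix(M1)]); sl=Slerp([0,1],A)
    p0=np.array(o["tool_pos"]); q=np.array(o["joints"]) if q is None else q
    out=[]
    for k in range(n):
        a,bb=sl(k/n),sl((k+1)/n); t=a.inv().apply((np.array(p1)-p0)/n)*10; w=(a.inv()*bb).as_rotvec()/(np.pi/2)
        q2,e=ik(p0+(np.array(p1)-p0)*(k+1)/n,bb.as_matrix(),q); out.append((np.round(np.r_[t,w],3).tolist(),"e%.4f"%e,"dq%.2f"%abs(q2-q).max())); q=q2
    return out,np.round(q,2)
G0=np.array([.43475,.2356,.11197])-[.429,.288,.008]
PL=np.array([.56,-.03]); PY=np.deg2rad(55)
RZ=R.from_euler("z",PY-YJ); PM=RZ.as_matrix()@GM; PP=np.array([*PL,.02])+RZ.apply(G0)
E
python3 - <<'E'
from h import *
l,q=legs(PP+[0,0,.10],PM,4); print(*l,sep="\n"); print(q,PP)
E
```

```text
([-0.332, -0.793, 0.018, -0.0, 0.017, -0.133], 'e0.0000', 'dq0.41')
([-0.16, -0.845, 0.011, -0.0, 0.017, -0.133], 'e0.0000', 'dq0.39')
([0.019, -0.86, 0.009, -0.0, 0.017, -0.133], 'e0.0000', 'dq0.37')
([0.197, -0.837, 0.012, -0.0, 0.017, -0.133], 'e0.0000', 'dq0.34')
[ 0.18  0.15  0.18 -0.09 -1.69 -0.8 ] [ 0.60310836 -0.0603396   0.12397   ]
```

Request:
{"name": "send_rows", "arguments": {"series": [-0.08,-0.2,0,0,0.004,-0.033,1,-0.17,-0.4,0,0,0.008,-0.066,1,-0.25,-0.6,0.01,0,0.013,-0.1,1,-0.332,-0.793,0.018,0,0.017,-0.133,1]}}

```text
time_s: 7.82
tool_pos: [0.4759, 0.161, 0.2529]
tool_rot: [-0.164, 0.985, 0.06, -0.01]
wrist_force: [-0.3, -0.3, -3.2]
finger_gap: 0.031
gripper_force: 59.3
```

Request:
{"name": "send_rows", "arguments": {"series": [-0.05,-0.28,0,0,0.006,-0.044,1,-0.11,-0.56,0.01,0,0.012,-0.088,1,-0.16,-0.845,0.011,0,0.017,-0.133,1]}}

```text
time_s: 8.07
tool_pos: [0.5181, 0.0867, 0.2415]
tool_rot: [-0.266, 0.962, 0.059, -0.017]
wrist_force: [0.8, 0.1, -2.9]
finger_gap: 0.028
gripper_force: 59.3
```

Request:
{"name": "send_rows", "arguments": {"series": [0.006,-0.28,0,0,0.006,-0.044,1,0.012,-0.57,0.01,0,0.012,-0.088,1,0.019,-0.86,0.01,0,0.017,-0.133,1]}}

```text
time_s: 8.32
tool_pos: [0.5601, 0.0123, 0.23]
tool_rot: [-0.366, 0.929, 0.057, -0.024]
wrist_force: [0.3, 0.5, -2.5]
finger_gap: 0.031
gripper_force: 59.3
```

Request:
{"name": "send_rows", "arguments": {"series": [0.06,-0.25,0,0,0.005,-0.035,1,0.12,-0.5,0.01,0,0.01,-0.07,1,0.17,-0.72,0.01,0,0.014,-0.11,1,0.197,-0.837,0.012,0,0.017,-0.133,1,0.197,-0.837,0.012,0,0.017,-0.133,1]}}

```text
time_s: 8.73
tool_pos: [0.602, -0.0627, 0.2175]
tool_rot: [-0.459, 0.886, 0.054, -0.031]
wrist_force: [0.5, 0.1, -3.6]
finger_gap: 0.031
gripper_force: 59.3
```

Run:
```python
from h import *
o=r.get_obs(); print(o["tool_pos"],o["wrist_force"]); print(rel(PP+[0,0,.005],PM))
def plane(P):
    c=P.mean(0); n=np.linalg.svd(P-c)[2][2]; n*=np.sign(n[2]); return n
for nm in("top","scene"):
    W=cloud(r.get_image(nm)); P=band(W,PL,.068,.215,.245); P=P[np.hypot(*(P[:,:2]-PL).T)>.04]
    # drop gripper side
    d=(P[:,:2]-PL)@[.82,-.57]; P=P[d<.03]
    if len(P)<20: print(nm,len(P)); continue
    print(nm,len(P),circ(P[:,:2]),P[:,2].mean(),plane(P))
```

```text
[ 0.60204982 -0.06271349  0.2174535 ] [ 0.46764225  0.11665929 -3.60282621]
[-0.03, -0.105, 0.878, 0.003, -0.003, -0.002]
top 321 (array([ 0.56204071, -0.03079225]), np.float64(0.055884332559437894)) 0.22568754945512773 [ 0.06748798 -0.00824633  0.99768601]
scene 217 (array([ 0.56318606, -0.02873256]), np.float64(0.053824797062282534)) 0.22238904710646304 [ 0.02021317 -0.02295112  0.99953223]
```

Request:
{"name": "send_rows", "arguments": {"series": [-0.01,-0.03,0.25,0,0,0,1,-0.02,-0.06,0.5,0,0,0,1,-0.03,-0.09,0.7,0,0,0,1,-0.03,-0.105,0.82,0,0,0,1,-0.03,-0.105,0.88,0,0,0,1,-0.03,-0.105,0.88,0,0,0,1]}}

```text
time_s: 9.33
tool_pos: [0.6028, -0.0579, 0.1317]
tool_rot: [-0.46, 0.886, 0.054, -0.03]
wrist_force: [0.6, -0.4, -3.3]
finger_gap: 0.029
gripper_force: 59.3
```

Request:
{"name": "send_rows", "arguments": {"series": [0,-0.003,0.025,0,0,0,1,0,-0.006,0.045,0,0,0,1,0,-0.006,0.045,0,0,0,1]}}

```text
time_s: 9.58
tool_pos: [0.604, -0.0584, 0.1293]
tool_rot: [-0.46, 0.886, 0.053, -0.028]
wrist_force: [0.1, 0.5, -3.4]
finger_gap: 0.029
gripper_force: 59.3
```

Request:
{"name": "send_rows", "arguments": {"series": [0,-0.003,0.025,0,0,0,1,0,-0.006,0.045,0,0,0,1,0,-0.006,0.045,0,0,0,1]}}

```text
time_s: 9.83
tool_pos: [0.604, -0.0587, 0.1243]
tool_rot: [-0.46, 0.886, 0.053, -0.028]
wrist_force: [0.4, 0.9, -1.8]
finger_gap: 0.028
gripper_force: 59.6
```

```bash
python3 -c "
from h import *
o=r.get_obs();print(o['tool_pos'],o['wrist_force'],o['moment'])"
```

```text
[ 0.60396824 -0.05874549  0.1243186 ] [ 0.3964012   0.93628006 -1.79623211] [-0.3166415  -0.639355   -0.05414896]
```

Contact is starting. I'll press 1.5 mm more, release, and retreat up.

Request:
{"name": "send_rows", "arguments": {"series": [0,-0.002,0.015,0,0,0,1,0,-0.002,0.015,0,0,0,1,0,-0.002,0.015,0,0,0,0.9,0,-0.002,0.015,0,0,0,0.6,0,-0.002,0.015,0,0,0,0.4,0,-0.002,0.015,0,0,0,0.4]}}

```text
time_s: 10.33
tool_pos: [0.6035, -0.0584, 0.1221]
tool_rot: [-0.46, 0.886, 0.053, -0.029]
wrist_force: [0.4, -0.5, -0.1]
finger_gap: 0.522
gripper_force: 0.0
```

Request:
{"name": "send_rows", "arguments": {"series": [0,0,-0.2,0,0,0,0.4,0,0,-0.5,0,0,0,0.4,0,0,-0.85,0,0,0,0.4,0,0,-1,0,0,0,0.4,0,0,-1,0,0,0,0.4]}}

```text
time_s: 10.75
tool_pos: [0.6153, -0.0659, 0.227]
tool_rot: [-0.46, 0.886, 0.051, -0.025]
wrist_force: [0.3, -0.1, 0.8]
finger_gap: 0.603
gripper_force: 0.0
```

Run:
```python
from h import *
o=r.get_obs(); print(o["tool_pos"],o["joints"])
im=r.get_image("scene"); save(im,"placed.png",(150,80,330,240),4); W=cloud(im)
c=PL+0
for it in range(5):
    P=band(W,c,.075,.125,.145); d=np.hypot(*(P[:,:2]-c).T); P=P[(d>.046)&(d<.064)]; c,rr=circ(P[:,:2])
print("scene rim",len(P),c,rr,P[:,2].mean())
# handle strap top
u=lambda a:np.array([np.cos(a),np.sin(a)])
for W_ in(W,cloud(r.get_image("top"))):
    Q=band(W_,c,.115,.05,.132); d=np.hypot(*(Q[:,:2]-c).T); Q=Q[d>.075]; 
    if len(Q): print(len(Q),Q.mean(0),np.rad2deg(np.arctan2(*(Q[:,:2].mean(0)-c)[::-1])),np.hypot(*(Q[:,:2].mean(0)-c)))
```

```text
[ 0.61526055 -0.0658784   0.22699883] [ 0.16996815  0.17507     0.21397396 -0.08244595 -1.6889395  -0.78946569]
scene rim 285 [ 0.5640319  -0.02826687] 0.05394691795011754 0.13103020461024345
165 [0.61832253 0.046465   0.09218058] 54.00263447072568 0.09237057893072904
4 [0.6117013  0.03283208 0.12598271] 52.03864632673031 0.07749485267693661
```

View pics/placed.png

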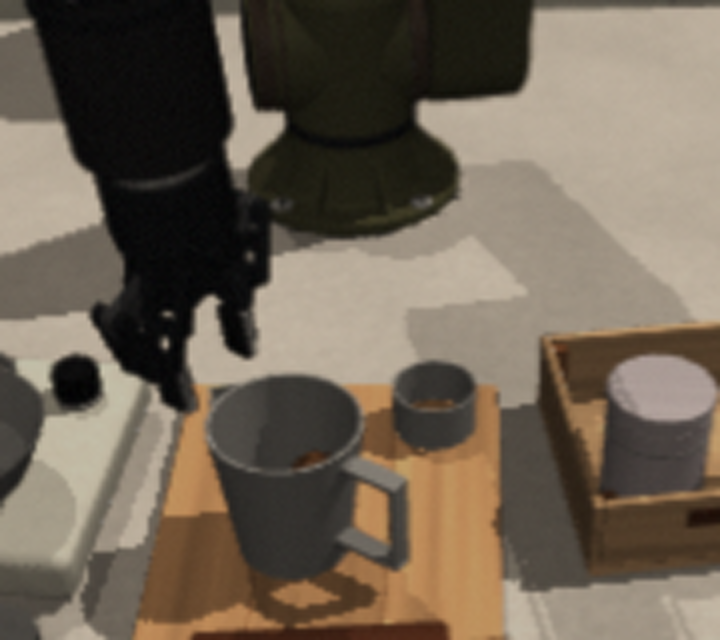

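The jug stands upright on the board at (0.562,-0.0285), handle at about 54.5° with the strap at crop px (400,515), and is let go. Next I'll plan the handle approach.

```bash
cat >> h.py <<'E'
J2=np.array([.562,-.0285]); Y2=np.deg2rad(54.5); TAU=np.deg2rad(52); HH=.060
HP,HM,HX,HF=hpose(J2,Y2,TAU,-1,hh=HH); HP=HP-HM[:,2]*.003
E
python3 - <<'E'
from h import *
pre=HP-HM[:,2]*.12+[0,0,.06]
l,q=legs(pre,HM,3); print(*l,sep="\n"); print(q,pre,HP)
q1,e=ik(HP,HM,q); print(q1,e, ik(HP+[0,0,.15],HM,q1))
E
```

```text
([-0.322, 0.464, 0.006, 0.13, 0.13, -0.313], 'e0.0000', 'dq0.27')
([-0.486, 0.245, -0.153, 0.13, 0.13, -0.313], 'e0.0000', 'dq0.30')
([-0.491, -0.047, -0.277, 0.13, 0.13, -0.313], 'e0.0000', 'dq0.29')
[ 0.84 -0.37 -0.65  0.69 -1.28 -0.09] [0.55609748 0.09362961 0.23692532] [0.61624383 0.05072764 0.08236403]
[ 0.62996953 -0.16802117 -0.80013295  0.8425899  -0.89895946 -0.20983613] 6.113520217843059e-09 (array([ 0.67115476, -0.26548662, -0.5787561 ,  0.70369543, -1.15411205,
        0.01911627]), np.float64(6.782786728110056e-09))
```

Request:
{"name": "send_rows", "arguments": {"series": [-0.06,0.09,-0.1,0.026,0.026,-0.063,0.6,-0.13,0.18,-0.1,0.052,0.052,-0.125,0.6,-0.19,0.28,-0.05,0.078,0.078,-0.188,0.6,-0.26,0.37,0,0.104,0.104,-0.25,0.6,-0.322,0.464,0.006,0.13,0.13,-0.313,0.6]}}

```text
time_s: 11.27
tool_pos: [0.5935, -0.0117, 0.2237]
tool_rot: [-0.667, 0.739, -0.078, -0.06]
wrist_force: [1.0, 0.6, -0.0]
finger_gap: 0.398
gripper_force: 0.0
```

Request:
{"name": "send_rows", "arguments": {"series": [-0.1,0.05,-0.03,0.026,0.026,-0.063,0.6,-0.2,0.1,-0.06,0.052,0.052,-0.125,0.6,-0.29,0.15,-0.09,0.078,0.078,-0.188,0.6,-0.39,0.2,-0.12,0.104,0.104,-0.25,0.6,-0.486,0.245,-0.153,0.13,0.13,-0.313,0.6]}}

```text
time_s: 11.68
tool_pos: [0.5744, 0.0412, 0.2297]
tool_rot: [0.817, -0.534, 0.203, 0.083]
wrist_force: [0.3, -0.1, 0.0]
finger_gap: 0.401
gripper_force: 0.0
```

Request:
{"name": "send_rows", "arguments": {"series": [-0.1,-0.01,-0.055,0.026,0.026,-0.063,0.6,-0.2,-0.02,-0.11,0.052,0.052,-0.125,0.6,-0.3,-0.03,-0.165,0.078,0.078,-0.188,0.6,-0.4,-0.04,-0.22,0.104,0.104,-0.25,0.6,-0.491,-0.047,-0.277,0.13,0.13,-0.313,0.6,-0.491,-0.047,-0.277,0.13,0.13,-0.313,0.6]}}

```text
time_s: 12.18
tool_pos: [0.5544, 0.094, 0.2337]
tool_rot: [0.902, -0.284, 0.31, 0.101]
wrist_force: [0.2, 0.5, 0.4]
finger_gap: 0.404
gripper_force: 0.0
```

Run:
```python
from h import *
o=r.get_obs(); print(o["tool_pos"],o["joints"],o["finger_gap"]); print(rel(HP-HM[:,2]*.1,HM),rel(HP,HM))
# refine jug now the gripper is off: rim + strap from both cameras
for nm in("scene","top"):
    im=r.get_image(nm); W=cloud(im); c=J2+0
    for it in range(6):
        P=band(W,c,.075,.125,.145); d=np.hypot(*(P[:,:2]-c).T); P=P[(d>.046)&(d<.064)]; c,rr=circ(P[:,:2])
    Q=band(W,J2,.112,.118,.13); Q=Q[np.hypot(*(Q[:,:2]-J2).T)>.064]
    print(nm,"rim",len(P),c,rr,P[:,2].mean(),"arm",len(Q),Q.mean(0) if len(Q) else 0)
    if nm=="scene": save(im,"pre.png",(170,80,330,220),4)
```

```text
[0.55435464 0.09400603 0.23365592] [ 0.84523609 -0.37860305 -0.66227544  0.69417622 -1.28390709 -0.08798927] 0.40370844407534195
[-0.337, -0.01, 0.657, -0.0, -0.001, 0.006] [-0.339, -0.01, 1.657, -0.0, -0.001, 0.006]
scene rim 293 [ 0.56410521 -0.02826949] 0.05375997726988414 0.13098036485363085 arm 77 [0.60888379 0.03353635 0.12371089]
top rim 326 [ 0.56206867 -0.02645908] 0.05406818615833143 0.13328503844150041 arm 108 [0.60744026 0.03787358 0.12576447]
```

View pics/pre.png

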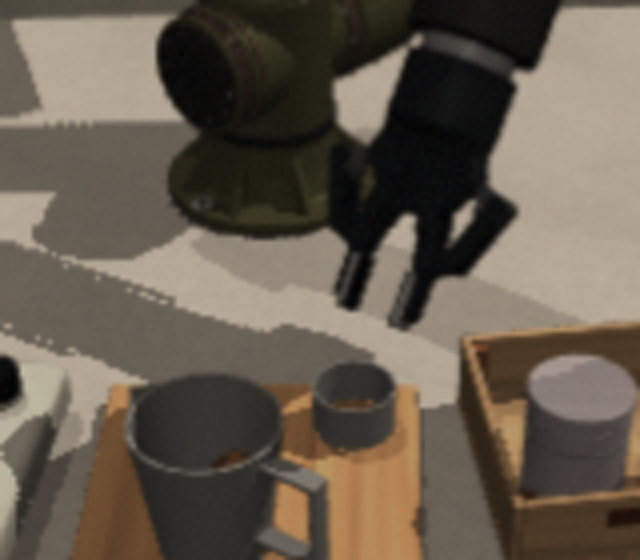

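The jug is upright, with its rim at crop px (207,420) and strap at (315,510). The gripper's knuckles flare wide enough to crowd the jug wall at a 52° tilt, so I'll check a flatter grasp that is set slightly back.

```bash
cat >> h.py <<'E'
J2=np.array([.563,-.0275]); HH=.064
def setT(t):
    global TAU,HP,HM,HX,HF
    TAU=np.deg2rad(t); HP,HM,HX,HF=hpose(J2,Y2,TAU,-1,hh=HH); HP=HP-HM[:,2]*.007
def pp(yaw,th,**k):
    P,N=ppose(yaw,TAU,-1,th,hh=HH,**k); return P-N[:,2]*.007,N
E
python3 - <<'E'
import h; from h import *
q0=np.array(r.get_obs()["joints"])
for t in(38,42,46):
    h.setT(t); q,e=ik(h.HP,h.HM,q0); e2=ik(h.HP-h.HM[:,2]*.1,h.HM,q)[1]; q2,e3=ik(h.HP+[0,0,.16],h.HM,q)
    print(t,np.round(q,2),"%.4f %.4f %.4f"%(e,e2,e3),"wrist z",np.round(fk(q,1)[2][:,2],2))
    for py in(55,65,75,85):
        cur=q2; E=[];ms=[];d=0
        for th in np.arange(0,2.01,.2):
            n,e=ik(*h.pp(np.deg2rad(py),th),cur); d=max(d,abs(n-cur).max()) if th>0 else 0; cur=n; E.append(e); ms.append(np.minimum(n-LO,HI-n).min())
        print("  ",py,"e %.4f"%max(E),"margin %.2f step %.2f"%(min(ms),d),np.round(cur,2))
E
```

```text
38 [ 0.61 -0.18 -0.97  1.25 -0.9  -0.55] 0.0000 0.0000 0.0000 wrist z [0.55 0.16 0.29]
   55 e 0.1042 margin 0.00 step 0.79 [-1.07 -0.39 -0.62 -1.97 -1.17  1.61]
   65 e 0.0468 margin 0.00 step 0.74 [-1.1  -0.24 -0.5  -1.9  -1.37  1.56]
   75 e 0.1208 margin 0.00 step 0.66 [-1.11 -0.09 -0.37 -1.85 -1.54  1.52]
   85 e 0.1014 margin 0.00 step 0.56 [-1.1   0.04 -0.23 -1.8  -1.7   1.48]
42 [ 0.62 -0.19 -0.93  1.13 -0.89 -0.45] 0.0000 0.0000 0.0000 wrist z [0.55 0.18 0.31]
   55 e 0.0404 margin 0.00 step 0.80 [-1.09 -0.31 -0.58 -1.97 -1.28  1.63]
   65 e 0.0000 margin 0.00 step 0.70 [-1.11 -0.16 -0.45 -1.9  -1.46  1.58]
   75 e 0.0618 margin 0.00 step 0.54 [-1.11 -0.02 -0.32 -1.85 -1.62  1.54]
   85 e 0.0643 margin 0.00 step 0.47 [-1.1   0.11 -0.18 -1.81 -1.77  1.49]
46 [ 0.63 -0.19 -0.88  1.01 -0.9  -0.35] 0.0000 0.0000 0.0000 wrist z [0.55 0.2  0.32]
   55 e 0.0000 margin 0.03 step 0.77 [-1.11 -0.23 -0.53 -1.96 -1.37  1.66]
   65 e 0.0000 margin 0.08 step 0.53 [-1.11 -0.09 -0.4  -1.9  -1.54  1.61]
   75 e 0.0028 margin 0.00 step 0.45 [-1.11  0.05 -0.27 -1.85 -1.69  1.55]
   85 e 0.0197 margin 0.00 step 0.43 [-1.09  0.17 -0.13 -1.82 -1.83  1.5 ]
```

```bash
sed -i 's/^if 0.*//' h.py; echo 'setT(46)' >> h.py
python3 - <<'E'
from h import *
q0=np.array(r.get_obs()["joints"]); q,e=ik(HP,HM,q0); q2,_=ik(HP+[0,0,.16],HM,q)
for py in(60,65,70,80):
    cur=q2
    for th in(.6,.9,1.2,1.6,2.):
        cur,e=ik(*pp(np.deg2rad(py),th),cur); print(py,th,"%.4f"%e,np.round(np.minimum(cur-LO,HI-cur).min(),2),np.round(cur,2),np.round(pp(np.deg2rad(py),th)[0],3))
A=HP+HX*.005
l,_=legs(A-HM[:,2]*.1,HM,1); print(l)
E
```

```text
60 0.6 0.0000 0.14 [ 0.18 -0.53 -0.89  0.45 -0.32  0.26] [ 0.633 -0.112  0.194]
60 0.9 0.0000 0.21 [ 0.03 -0.57 -0.67 -0.29 -0.39  0.83] [ 0.622 -0.13   0.236]
60 1.2 0.0000 0.56 [-0.44 -0.49 -0.44 -1.12 -0.74  1.46] [ 0.606 -0.158  0.271]
60 1.6 0.0000 0.65 [-0.88 -0.35 -0.43 -1.63 -1.16  1.64] [ 0.578 -0.207  0.299]
60 2.0 0.0000 0.61 [-1.11 -0.16 -0.47 -1.93 -1.46  1.63] [ 0.546 -0.262  0.303]
65 0.6 0.0000 0.21 [ 0.19 -0.58 -0.83  0.2  -0.39  0.56] [ 0.618 -0.105  0.194]
65 0.9 0.0000 0.39 [-0.1  -0.55 -0.55 -0.6  -0.57  1.18] [ 0.609 -0.124  0.236]
65 1.2 0.0000 0.67 [-0.53 -0.45 -0.41 -1.2  -0.91  1.56] [ 0.595 -0.153  0.271]
65 1.6 0.0000 0.7 [-0.91 -0.29 -0.38 -1.62 -1.28  1.65] [ 0.571 -0.204  0.299]
65 2.0 0.0000 0.68 [-1.11 -0.09 -0.4  -1.9  -1.54  1.61] [ 0.544 -0.261  0.303]
70 0.6 0.0000 0.3 [ 0.15 -0.6  -0.76 -0.05 -0.48  0.86] [ 0.602 -0.099  0.194]
70 0.9 0.0000 0.55 [-0.22 -0.52 -0.48 -0.78 -0.73  1.41] [ 0.595 -0.118  0.236]
70 1.2 0.0000 0.71 [-0.6  -0.41 -0.37 -1.24 -1.05  1.63] [ 0.584 -0.149  0.271]
70 1.6 0.0000 0.75 [-0.93 -0.23 -0.33 -1.61 -1.38  1.66] [ 0.564 -0.202  0.299]
70 2.0 0.0000 0.75 [-1.11 -0.02 -0.33 -1.88 -1.62  1.58] [ 0.543 -0.261  0.303]
80 0.6 0.0000 0.47 [-0.02 -0.59 -0.61 -0.47 -0.71  1.39] [ 0.569 -0.091  0.194]
80 0.9 0.0000 0.69 [-0.41 -0.45 -0.39 -0.98 -1.03  1.69] [ 0.566 -0.112  0.236]
80 1.2 0.0000 0.79 [-0.7  -0.3  -0.29 -1.29 -1.31  1.74] [ 0.56  -0.144  0.271]
80 1.6 0.0000 0.86 [-0.95 -0.1  -0.22 -1.59 -1.58  1.67] [ 0.55  -0.199  0.299]
80 2.0 0.0000 0.88 [-1.1   0.11 -0.2  -1.83 -1.76  1.53] [ 0.539 -0.261  0.303]
[([-0.438, -0.072, 0.597, 0.001, 0.067, 0.0], 'e0.0000', 'dq0.21')]
```

Request:
{"name": "send_rows", "arguments": {"series": [-0.15,-0.02,0.2,0,0.03,0,0.72,-0.3,-0.05,0.4,0,0.067,0,0.72,-0.438,-0.072,0.597,0,0.067,0,0.72,-0.438,-0.072,0.597,0,0.067,0,0.72,-0.438,-0.072,0.597,0,0.067,0,0.72]}}

```text
time_s: 12.7
tool_pos: [0.5619, 0.097, 0.1617]
tool_rot: [0.883, -0.283, 0.356, 0.116]
wrist_force: [0.7, 0.4, 1.8]
finger_gap: 0.277
gripper_force: 0.0
```

Run:
```python
from h import *
o=r.get_obs(); print(o["tool_pos"],o["finger_gap"],rel(HP+HX*.005-HM[:,2]*.03,HM),rel(HP+HX*.005,HM))
```

```text
[0.56188188 0.0970211  0.16172965] 0.2774085494850319 [-0.013, -0.005, 0.698, 0.002, -0.0, -0.0] [-0.013, -0.006, 0.998, 0.002, -0.0, -0.0]
```

Request:
{"name": "send_rows", "arguments": {"series": [-0.013,0,0.25,0,0,0,0.72,-0.013,0,0.45,0,0,0,0.72,-0.013,0,0.6,0,0,0,0.72,-0.013,0,0.6,0,0,0,0.72]}}

```text
time_s: 13.03
tool_pos: [0.5961, 0.0728, 0.1186]
tool_rot: [0.882, -0.284, 0.357, 0.115]
wrist_force: [-0.3, 0.3, 0.1]
finger_gap: 0.278
gripper_force: 0.0
```

Request:
{"name": "send_rows", "arguments": {"series": [0,0,0.1,0,0,0,0.72,0,0,0.2,0,0,0,0.72,0,0,0.3,0,0,0,0.72,0,0,0.38,0,0,0,0.72,0,0,0.398,0,0,0,0.72]}}

```text
time_s: 13.45
tool_pos: [0.6178, 0.0573, 0.0886]
tool_rot: [0.883, -0.283, 0.357, 0.115]
wrist_force: [-0.2, 0.5, -0.3]
finger_gap: 0.278
gripper_force: 0.0
```

Run:
```python
from h import *
o=r.get_obs(); print(o["tool_pos"],o["finger_gap"],o["wrist_force"],rel(HP+HX*.005,HM))
im=r.get_image("scene"); save(im,"hg.png",(180,120,300,230),5); W=cloud(im); c=J2+0
for it in range(6):
    P=band(W,c,.075,.125,.145); d=np.hypot(*(P[:,:2]-c).T); P=P[(d>.046)&(d<.064)]; c,rr=circ(P[:,:2])
print(c,rr)
```

```text
[0.6177973  0.05728865 0.08861705] 0.27799744326694464 [-0.21325635  0.51665546 -0.27601641] [0.001, -0.002, -0.005, 0.001, -0.0, -0.0]
[ 0.5640976  -0.02588809] 0.05453293994330237
```

View pics/hg.png

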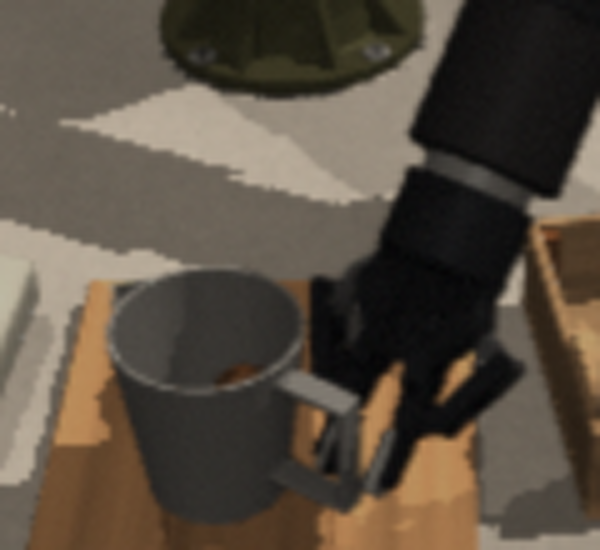

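The strap at crop px (347,460) sits between the inner finger (330,450) and the outer finger (390,465), and nothing is touching. I'll close and lift.

Request:
{"name": "send_rows", "arguments": {"series": [0,0,0,0,0,0,0.85,0,0,0,0,0,0,1,0,0,0,0,0,0,1,0,0,0,0,0,0,1,0,0,0,0,0,0,1], "squeeze": 100}}

```text
time_s: 13.92
tool_pos: [0.6175, 0.0583, 0.0898]
tool_rot: [0.883, -0.283, 0.357, 0.114]
wrist_force: [-0.5, -0.3, -0.7]
finger_gap: 0.047
gripper_force: 97.6
```

Run:
```python
from h import *
o=r.get_obs(); print(o["tool_pos"],o["finger_gap"],o["wrist_force"],o["gripper_force"])
W=cloud(r.get_image("scene")); c=J2+0
for it in range(6):
    P=band(W,c,.075,.125,.145); d=np.hypot(*(P[:,:2]-c).T); P=P[(d>.046)&(d<.064)]; c,rr=circ(P[:,:2])
print(c,rr)
# lift 0.12 up in tool axes, then to pour start th=.55
A=R.from_quat(o["tool_rot"]); print("up",A.inv().apply(Z))
p=np.array(o["tool_pos"])+[0,0,.1]; q,e=ik(p,A.as_matrix(),np.array(o["joints"]))
P,N=pp(np.deg2rad(72),.6); P=P+[0,0,.04]
l,qq=legs(P,N,3,dict(tool_pos=p,tool_rot=o["tool_rot"],joints=q)); print(*l,sep="\n"); print(np.round(q,2),qq,P)
```

```text
[0.61748745 0.05832004 0.08983998] 0.04682847136058874 [-0.46244945 -0.25266482 -0.68251922] 97.6420533657074
[ 0.56745476 -0.02006166] 0.05456901919022115
up [ 6.95294892e-01 -6.56309672e-06 -7.18724574e-01]
([0.275, 0.463, 0.062, 0.135, -0.02, 0.043], 'e0.0000', 'dq0.25')
([0.306, 0.446, -0.044, 0.135, -0.02, 0.043], 'e0.0000', 'dq0.31')
([0.331, 0.404, -0.144, 0.135, -0.02, 0.043], 'e0.0000', 'dq0.66')
[ 0.68 -0.26 -0.73  0.88 -1.06 -0.17] [ 0.13 -0.62 -0.67 -0.13 -0.6   0.95] [ 0.59555339 -0.0967073   0.23388942]
```

Request:
{"name": "send_rows", "arguments": {"series": [0.07,0,-0.07,0,0,0,1,0.2,0,-0.2,0,0,0,1,0.37,0,-0.38,0,0,0,1,0.55,0,-0.57,0,0,0,1,0.695,0,-0.72,0,0,0,1,0.695,0,-0.72,0,0,0,1,0.695,0,-0.72,0,0,0,1]}}

```text
time_s: 14.55
tool_pos: [0.6178, 0.0591, 0.1915]
tool_rot: [0.883, -0.283, 0.358, 0.113]
wrist_force: [-0.1, -0.7, -3.1]
finger_gap: 0.049
gripper_force: 98.0
```

Run:
```python
from h import *
o=r.get_obs(); print(o["tool_pos"],o["finger_gap"],o["wrist_force"],o["gripper_force"])
# rim plane tilt
X=np.array([np.cos(Y2),np.sin(Y2)]); jc=np.array(o["tool_pos"][:2])+HM[:2,2]*.007-X*.096
fz=o["tool_pos"][2]-.064-.005
for nm in("scene","top"):
    W=cloud(r.get_image(nm)); P=band(W,jc,.075,fz+.1,fz+.13); d=np.hypot(*(P[:,:2]-jc).T); P=P[(d>.045)&(d<.064)&((P[:,:2]-jc)@X<.03)]
    A=np.c_[P[:,:2]-jc,np.ones(len(P))]; s=np.linalg.lstsq(A,P[:,2],rcond=None)[0]; k=abs(A@s-P[:,2])<.004; s=np.linalg.lstsq(A[k],P[k,2],rcond=None)[0]
    print(nm,len(P),circ(P[:,:2]),jc,"rim z",s[2],fz+.115,"slope along X,Y",s[:2]@X,s[:2]@[-X[1],X[0]])
```

```text
[0.61784499 0.05910491 0.19148553] 0.04877032460262009 [-0.09105691 -0.71862912 -3.14372949] 97.99739241600037
scene 305 (array([ 0.5666973 , -0.02253774]), np.float64(0.05321178319066019)) [ 0.56605623 -0.02187391] rim z 0.2301249165423079 0.23748553433815878 slope along X,Y -0.020211114450870944 -0.010427333713066941
top 292 (array([ 0.56378252, -0.02155384]), np.float64(0.053187419945338626)) [ 0.56605623 -0.02187391] rim z 0.2332528807877287 0.23748553433815878 slope along X,Y -0.006480786163366944 0.025890587627839502
```

Request:
{"name": "send_rows", "arguments": {"series": [0.07,0.11,0.015,0.034,-0.005,0.011,1,0.14,0.23,0.03,0.067,-0.01,0.022,1,0.2,0.35,0.046,0.1,-0.015,0.032,1,0.275,0.463,0.062,0.135,-0.02,0.043,1]}}

```text
time_s: 14.98
tool_pos: [0.6094, 0.0059, 0.202]
tool_rot: [0.886, -0.274, 0.374, 0.004]
wrist_force: [0.9, -1.4, -3.1]
finger_gap: 0.048
gripper_force: 98.3
```

Request:
{"name": "send_rows", "arguments": {"series": [0.06,0.09,-0.01,0.027,-0.004,0.009,1,0.12,0.18,-0.02,0.054,-0.008,0.017,1,0.18,0.27,-0.03,0.081,-0.012,0.026,1,0.24,0.36,-0.035,0.108,-0.016,0.034,1,0.306,0.446,-0.044,0.135,-0.02,0.043,1]}}

```text
time_s: 15.4
tool_pos: [0.6018, -0.0462, 0.2163]
tool_rot: [0.877, -0.263, 0.387, -0.107]
wrist_force: [-0.3, -1.9, -4.0]
finger_gap: 0.045
gripper_force: 98.2
```

Request:
{"name": "send_rows", "arguments": {"series": [0.05,0.06,-0.02,0.019,-0.003,0.006,1,0.09,0.12,-0.04,0.039,-0.006,0.012,1,0.14,0.17,-0.06,0.058,-0.009,0.018,1,0.19,0.23,-0.08,0.077,-0.012,0.025,1,0.24,0.29,-0.1,0.096,-0.015,0.031,1,0.29,0.35,-0.12,0.116,-0.018,0.037,1,0.331,0.404,-0.144,0.135,-0.02,0.043,1,0.331,0.404,-0.144,0.135,-0.02,0.043,1]}}

```text
time_s: 16.07
tool_pos: [0.5949, -0.0979, 0.232]
tool_rot: [0.857, -0.25, 0.394, -0.217]
wrist_force: [0.1, -0.5, -1.8]
finger_gap: 0.045
gripper_force: 98.3
```

Run:
```python
from h import *
o=r.get_obs(); print(o["tool_pos"],np.round(o["joints"],2),o["finger_gap"])
P,N=pp(np.deg2rad(72),.6); print("left to th=.6+40mm",rel(P+[0,0,.04],N))
q=None; st=dict(o)
for th in(.75,.9,1.05,1.2,1.35,1.5):
    P,N=pp(np.deg2rad(72),th,lz=.146+max(0,.03-(th-.6)*.1))
    l,qq=legs(P,N,1,st,None if q is None else q); print(th,l); q=qq; st=dict(tool_pos=P,tool_rot=R.from_matrix(N).as_quat(),joints=q)
```

```text
[ 0.5948507  -0.09792749  0.23196036] [ 0.12 -0.62 -0.67 -0.14 -0.6   0.96] 0.045386453407895
left to th=.6+40mm [0.008, -0.022, -0.004, -0.001, 0.002, -0.004]
0.75 [([0.026, 0.067, -0.023, 0.068, 0.002, 0.062], 'e0.0000', 'dq0.35')]
0.9 [([0.085, 0.051, -0.088, 0.069, -0.0, 0.066], 'e0.0000', 'dq0.34')]
1.05 [([0.161, -0.052, -0.167, 0.069, 0.0, 0.066], 'e0.0000', 'dq0.24')]
1.2 [([0.161, -0.052, -0.167, 0.069, -0.0, 0.066], 'e0.0000', 'dq0.19')]
1.35 [([0.161, -0.052, -0.167, 0.069, 0.0, 0.066], 'e0.0000', 'dq0.15')]
1.5 [([0.161, -0.052, -0.167, 0.069, 0.0, 0.066], 'e0.0000', 'dq0.12')]
```

Request:
{"name": "send_rows", "arguments": {"series": [0.007,0.02,-0.006,0.017,0,0.016,1,0.013,0.034,-0.012,0.034,0,0.031,1,0.02,0.05,-0.018,0.05,0,0.046,1,0.026,0.067,-0.023,0.068,0,0.062,1]}}

```text
time_s: 16.4
tool_pos: [0.5927, -0.1038, 0.2301]
tool_rot: [0.832, -0.269, 0.396, -0.28]
wrist_force: [0.1, -0.2, -4.1]
finger_gap: 0.05
gripper_force: 98.3
```

Request:
{"name": "send_rows", "arguments": {"series": [0.021,0.013,-0.022,0.017,0,0.016,1,0.042,0.026,-0.044,0.034,0,0.033,1,0.063,0.039,-0.066,0.051,0,0.05,1,0.085,0.051,-0.088,0.069,0,0.066,1]}}

```text
time_s: 16.73
tool_pos: [0.5888, -0.1157, 0.2355]
tool_rot: [0.801, -0.29, 0.394, -0.345]
wrist_force: [-0.3, -0.6, -3.9]
finger_gap: 0.05
gripper_force: 98.3
```

Request:
{"name": "send_rows", "arguments": {"series": [0.04,-0.013,-0.042,0.017,0,0.016,1,0.08,-0.026,-0.084,0.034,0,0.033,1,0.12,-0.039,-0.125,0.051,0,0.05,1,0.161,-0.052,-0.167,0.069,0,0.066,1,0.161,-0.052,-0.167,0.069,0,0.066,1]}}

```text
time_s: 17.15
tool_pos: [0.5841, -0.1313, 0.2536]
tool_rot: [0.764, -0.311, 0.391, -0.408]
wrist_force: [-0.9, -0.8, -3.3]
finger_gap: 0.05
gripper_force: 98.4
```

```bash
cat > pc.py <<'E'
from h import *
import sys
o=r.get_obs(); print(o["tool_pos"],np.round(o["joints"],2),o["finger_gap"],o["wrist_force"])
N=R.from_quat(o["tool_rot"]); s=R.from_matrix(pp(np.deg2rad(72),0)[1]); rv=(N*s.inv()).as_rotvec(); th=np.linalg.norm(rv)
f=rv/th; X=np.array([-f[1],f[0],0]); jz=R.from_rotvec(rv).apply(Z); jx=R.from_rotvec(rv).apply(X)
lip=np.array(o["tool_pos"])+N.apply([0,0,.007])-jx*.152+jz*.051
print("theta",th,"lip-bowl along X",(lip[:2]-BW)@X[:2],"side",(lip[:2]-BW)@f[:2],"z",lip[2]-.118)
E
python3 pc.py
python3 - <<'E'
from h import *
im=r.get_image("top"); a=im["pixels"].astype(int); W=cloud(im)
m=(a[...,0]-a[...,2]>35)&(np.hypot(W[...,0]-BW[0],W[...,1]-BW[1])<.12)
print("brown px near bowl",m.sum())
E
```

```text
[ 0.5840854  -0.1313227   0.25356706] [-0.46 -0.45 -0.39 -1.07 -0.96  1.6 ] 0.05024136749346598 [-0.92554643 -0.81713335 -3.25807873]
theta 1.0475064990746723 lip-bowl along X 0.03917651849518875 side 0.0004465449890911771 z 0.026860142304238527
brown px near bowl 0
```

Request:
{"name": "send_rows", "arguments": {"series": [0.03,-0.01,-0.032,0.013,0,0.013,1,0.06,-0.02,-0.064,0.026,0,0.026,1,0.1,-0.03,-0.1,0.04,0,0.04,1,0.13,-0.042,-0.134,0.055,0,0.053,1,0.161,-0.052,-0.167,0.069,0,0.066,1,0.161,-0.052,-0.167,0.069,0,0.066,1,0.161,-0.052,-0.167,0.069,0,0.066,1]}}

```text
time_s: 17.78
tool_pos: [0.5794, -0.1464, 0.271]
tool_rot: [0.725, -0.327, 0.386, -0.468]
wrist_force: [0.7, -0.2, -3.5]
finger_gap: 0.05
gripper_force: 98.4
```

Request:
{"name": "send_rows", "arguments": {"series": [0.03,-0.01,-0.032,0.013,0,0.013,1,0.06,-0.02,-0.064,0.026,0,0.026,1,0.1,-0.03,-0.1,0.04,0,0.04,1,0.13,-0.042,-0.134,0.055,0,0.053,1,0.161,-0.052,-0.167,0.069,0,0.066,1,0.161,-0.052,-0.167,0.069,0,0.066,1,0.161,-0.052,-0.167,0.069,0,0.066,1]}}

```text
time_s: 18.37
tool_pos: [0.5736, -0.1649, 0.2852]
tool_rot: [0.68, -0.342, 0.379, -0.526]
wrist_force: [0.2, 0.0, -2.9]
finger_gap: 0.052
gripper_force: 98.5
```

```bash
cat >> pc.py <<'E'
im=r.get_image("top"); a=im["pixels"].astype(int); W=cloud(im)
m=(a[...,0]-a[...,2]>30)&(np.hypot(W[...,0]-BW[0],W[...,1]-BW[1])<.15)
print("brown px near bowl",m.sum(), W[m].mean(0) if m.any() else "")
E
python3 pc.py
```

```text
[ 0.57361252 -0.16487715  0.28519283] [-0.76 -0.32 -0.33 -1.4  -1.24  1.68] 0.05169291447379926 [ 0.23899394  0.03340059 -2.89351803]
theta 1.3455714819131244 lip-bowl along X 0.04106552995352175 side 0.0010844916424870687 z 0.029309652410273446
brown px near bowl 16 [ 0.54709154 -0.13204713  0.0197933 ]
```

Request:
{"name": "send_rows", "arguments": {"series": [0.03,-0.01,-0.032,0.013,0,0.013,1,0.06,-0.02,-0.064,0.026,0,0.026,1,0.1,-0.03,-0.1,0.04,0,0.04,1,0.13,-0.042,-0.134,0.055,0,0.053,1,0.161,-0.052,-0.167,0.069,0,0.066,1,0.161,-0.052,-0.167,0.069,0,0.066,1,0.161,-0.052,-0.167,0.069,0,0.066,1,0.161,-0.052,-0.167,0.069,0,0.066,1]}}

```text
time_s: 19.08
tool_pos: [0.5672, -0.1854, 0.2965]
tool_rot: [0.632, -0.355, 0.37, -0.581]
wrist_force: [0.3, -0.0, -2.9]
finger_gap: 0.053
gripper_force: 98.5
```

Request:
{"name": "send_rows", "arguments": {"series": [0.03,-0.01,-0.032,0.013,0,0.013,1,0.06,-0.02,-0.064,0.026,0,0.026,1,0.1,-0.03,-0.1,0.04,0,0.04,1,0.13,-0.042,-0.134,0.055,0,0.053,1,0.161,-0.052,-0.167,0.069,0,0.066,1,0.161,-0.052,-0.167,0.069,0,0.066,1,0.161,-0.052,-0.167,0.069,0,0.066,1,0.161,-0.052,-0.167,0.069,0,0.066,1]}}

```text
time_s: 19.75
tool_pos: [0.5602, -0.2074, 0.3035]
tool_rot: [-0.58, 0.367, -0.358, 0.633]
wrist_force: [-0.1, -0.2, -1.8]
finger_gap: 0.046
gripper_force: 98.6
```

Request:
{"name": "send_rows", "arguments": {"series": [0.03,-0.01,-0.032,0.013,0,0.013,1,0.06,-0.02,-0.064,0.026,0,0.026,1,0.1,-0.03,-0.1,0.04,0,0.04,1,0.13,-0.042,-0.134,0.055,0,0.053,1,0.161,-0.052,-0.167,0.069,0,0.066,1,0.161,-0.052,-0.167,0.069,0,0.066,1,0.161,-0.052,-0.167,0.069,0,0.066,1,0.161,-0.052,-0.167,0.069,0,0.066,1]}}

```text
time_s: 20.42
tool_pos: [0.553, -0.2297, 0.3068]
tool_rot: [-0.525, 0.376, -0.344, 0.682]
wrist_force: [0.5, -0.2, -2.0]
finger_gap: 0.046
gripper_force: 98.6
```

```bash
python3 pc.py
python3 - <<'E'
from h import *
for n in("top","scene"): im=r.get_image(n); save(im,"pour_"+n+".png",(300,130,460,290) if n=="top" else (60,100,260,300),2)
W=cloud(im)
a=im["pixels"].astype(int); m=(a[...,0]-a[...,2]>30)&(np.hypot(W[...,0]-BW[0],W[...,1]-BW[1])<.09)&(W[...,2]>.06); print("scene brown in bowl",m.sum(),W[m].mean(0) if m.any() else"")
E
```

```text
[ 0.5529992  -0.22970742  0.3067947 ] [-1.03 -0.1  -0.3  -1.75 -1.55  1.62] 0.04571381552875471 [ 0.46251577 -0.18050788 -2.03394579]
theta 1.7974168171514828 lip-bowl along X 0.041149650697284136 side 0.0016385710776033267 z 0.030388429504555642
brown px near bowl 85 [ 0.51303831 -0.23351609  0.08079663]
scene brown in bowl 373 [ 0.54903932 -0.28475521  0.0935158 ]
```

Request:
{"name": "send_rows", "arguments": {"series": [0.04,-0.013,-0.042,0.017,0,0.016,1,0.08,-0.026,-0.084,0.034,0,0.033,1,0.12,-0.039,-0.125,0.051,0,0.05,1,0.161,-0.052,-0.167,0.069,0,0.066,1,0.21,-0.07,-0.22,0.092,0,0.088,1,0.21,-0.07,-0.22,0.092,0,0.088,1,0.21,-0.07,-0.22,0.092,0,0.088,1,0.21,-0.07,-0.22,0.092,0,0.088,1,0.21,-0.07,-0.22,0.092,0,0.088,1]}}

```text
time_s: 21.32
tool_pos: [0.5434, -0.2591, 0.3071]
tool_rot: [-0.447, 0.385, -0.323, 0.74]
wrist_force: [0.0, 0.2, -1.7]
finger_gap: 0.055
gripper_force: 98.7
```

Run:
```python
from h import *
im=r.get_image("top"); im2=r.get_image("scene")
A=cv2.resize(im["pixels"][140:280,290:450],None,fx=2.4,fy=2.4,interpolation=cv2.INTER_CUBIC); B=cv2.resize(im2["pixels"][110:250,60:220],None,fx=2.4,fy=2.4,interpolation=cv2.INTER_CUBIC)
cv2.imwrite("pics/after.png",np.hstack([A,B])[...,::-1])
o=r.get_obs(); print(o["tool_pos"],np.round(o["joints"],2),o["wrist_force"])
st=dict(o); q=np.array(o["joints"])
# return: keep yaw 72 pose th back, with lip raised 40mm; then to board
K=np.deg2rad(72)
way=[(*pp(K,1.4,lz=.20),"1.4"),(*pp(K,.8,lz=.20),"0.8"),(pp(K,.4,lz=.21)[0]+[0,.05,.02],pp(K,.4)[1],"0.4")]
top=hpose(np.array([.563,-.02]),Y2,TAU,-1,hh=HH); way.append((top[0]-top[1][:,2]*.007+[0,0,.08],top[1],"board+80"))
for P,N,n in way:
    d=np.linalg.norm(P-st["tool_pos"]); a=(R.from_quat(st["tool_rot"]).inv()*R.from_matrix(N)).magnitude(); k=max(1,int(np.ceil(max(d/.09,a/.75))))
    l,q=legs(P,N,k,st,q); print(n,np.round(P,3)); print(*l,sep="\n"); st=dict(tool_pos=P,tool_rot=R.from_matrix(N).as_quat(),joints=q)
print(q)
```

```text
[ 0.54341734 -0.25896072  0.3072774 ] [-1.11  0.   -0.3  -1.87 -1.65  1.57] [ 0.09059781 -1.30087661 -1.53641603]
1.4 [ 0.571 -0.173  0.342]
([-0.334, 0.028, 0.347, -0.138, 0.002, -0.13], 'e0.0000', 'dq0.19')
([-0.326, -0.115, 0.337, -0.138, 0.002, -0.13], 'e0.0000', 'dq0.26')
0.8 [ 0.592 -0.109  0.277]
([-0.27, 0.263, 0.28, -0.137, 0.0, -0.133], 'e0.0000', 'dq0.33')
([-0.312, 0.136, 0.323, -0.137, 0.0, -0.133], 'e0.0000', 'dq0.54')
0.4 [ 0.598 -0.041  0.247]
([-0.589, -0.248, 0.387, -0.183, 0.0, -0.177], 'e0.0000', 'dq0.93')
board+80 [0.615 0.061 0.169]
([-0.441, -0.318, 0.348, -0.158, 0.019, -0.019], 'e0.0000', 'dq0.47')
([-0.439, -0.404, 0.245, -0.158, 0.019, -0.019], 'e0.0000', 'dq0.27')
[ 0.69 -0.25 -0.77  0.89 -1.04 -0.21]
```

View pics/after.png

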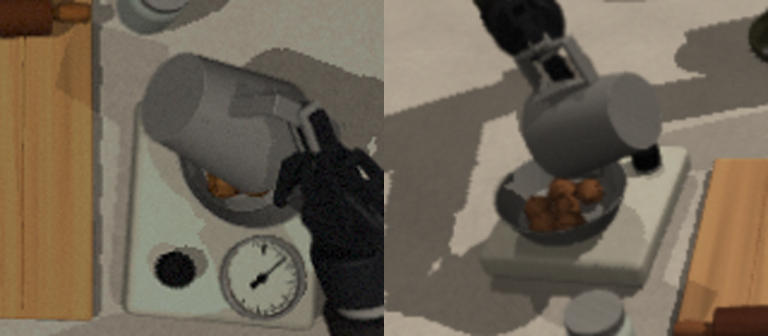

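The picture shows the walnuts in the bowl, with a cluster at px (560,205). The pointer has moved about 45°, which matches six walnuts (0.78 rad), and the zero mark is still at the top near (263,248). I'll bring the jug back to the board.

Request:
{"name": "send_rows", "arguments": {"series": [-0.11,0.01,0.115,-0.046,0,-0.043,1,-0.22,0.02,0.23,-0.092,0,-0.087,1,-0.334,0.028,0.347,-0.138,0.002,-0.13,1]}}

```text
time_s: 21.67
tool_pos: [0.557, -0.2164, 0.324]
tool_rot: [-0.562, 0.372, -0.354, 0.648]
wrist_force: [2.1, 0.6, -2.0]
finger_gap: 0.053
gripper_force: 98.7
```

Request:
{"name": "send_rows", "arguments": {"series": [-0.11,-0.04,0.11,-0.046,0,-0.043,1,-0.22,-0.08,0.22,-0.092,0,-0.087,1,-0.326,-0.115,0.337,-0.138,0.002,-0.13,1]}}

```text
time_s: 21.92
tool_pos: [0.5705, -0.1731, 0.3432]
tool_rot: [0.663, -0.349, 0.378, -0.544]
wrist_force: [0.7, 0.8, -3.4]
finger_gap: 0.05
gripper_force: 98.6
```

Request:
{"name": "send_rows", "arguments": {"series": [-0.07,0.065,0.07,-0.034,0,-0.033,1,-0.135,0.13,0.14,-0.068,0,-0.066,1,-0.2,0.2,0.21,-0.1,0,-0.1,1,-0.27,0.263,0.28,-0.137,0,-0.133,1]}}

```text
time_s: 22.25
tool_pos: [0.5811, -0.1405, 0.3096]
tool_rot: [0.75, -0.316, 0.392, -0.429]
wrist_force: [-0.6, -0.7, -4.0]
finger_gap: 0.048
gripper_force: 98.5
```

Request:
{"name": "send_rows", "arguments": {"series": [-0.06,0.027,0.065,-0.027,0,-0.027,1,-0.125,0.054,0.13,-0.055,0,-0.053,1,-0.19,0.08,0.19,-0.082,0,-0.08,1,-0.25,0.11,0.26,-0.11,0,-0.106,1,-0.312,0.136,0.323,-0.137,0,-0.133,1]}}

```text
time_s: 22.67
tool_pos: [0.5917, -0.1077, 0.2776]
tool_rot: [0.82, -0.277, 0.398, -0.304]
wrist_force: [-0.5, -0.0, -3.2]
finger_gap: 0.05
gripper_force: 98.4
```

Request:
{"name": "send_rows", "arguments": {"series": [-0.085,-0.035,0.055,-0.026,0,-0.025,1,-0.17,-0.07,0.11,-0.052,0,-0.05,1,-0.255,-0.106,0.166,-0.078,0,-0.076,1,-0.34,-0.142,0.22,-0.105,0,-0.1,1,-0.42,-0.177,0.276,-0.13,0,-0.126,1,-0.5,-0.21,0.33,-0.157,0,-0.15,1,-0.589,-0.248,0.387,-0.183,0,-0.177,1,-0.589,-0.248,0.387,-0.183,0,-0.177,1]}}

```text
time_s: 23.33
tool_pos: [0.597, -0.0385, 0.2449]
tool_rot: [0.887, -0.214, 0.391, -0.125]
wrist_force: [-0.1, 0.1, -3.2]
finger_gap: 0.048
gripper_force: 98.4
```

Run:
```python
from h import *
o=r.get_obs(); print(o["tool_pos"],np.round(o["joints"],2),o["time_s"])
top=hpose(np.array([.563,-.02]),Y2,TAU,-1,hh=HH); P=top[0]-top[1][:,2]*.007+[0,0,.06]
l,q=legs(P,top[1],2); print(*l,sep="\n")
```

```text
[ 0.59700266 -0.03846644  0.24487648] [ 0.38 -0.67 -0.81  0.38 -0.65  0.51] 23.3333
([-0.49, -0.275, 0.411, -0.158, 0.02, -0.018], 'e0.0000', 'dq0.49')
([-0.492, -0.379, 0.314, -0.158, 0.02, -0.018], 'e0.0000', 'dq0.28')
```

Request:
{"name": "send_rows", "arguments": {"series": [-0.1,-0.055,0.08,-0.032,0.004,-0.004,1,-0.2,-0.11,0.16,-0.063,0.008,-0.007,1,-0.3,-0.165,0.25,-0.095,0.012,-0.011,1,-0.4,-0.22,0.33,-0.126,0.016,-0.014,1,-0.49,-0.275,0.411,-0.158,0.02,-0.018,1]}}

```text
time_s: 23.75
tool_pos: [0.6062, 0.0091, 0.1984]
tool_rot: [0.891, -0.253, 0.377, -0.006]
wrist_force: [0.2, -0.2, -1.7]
finger_gap: 0.049
gripper_force: 98.3
```

Request:
{"name": "send_rows", "arguments": {"series": [-0.1,-0.075,0.06,-0.032,0.004,-0.004,1,-0.2,-0.15,0.125,-0.063,0.008,-0.007,1,-0.3,-0.227,0.19,-0.095,0.012,-0.011,1,-0.4,-0.3,0.25,-0.126,0.016,-0.014,1,-0.492,-0.379,0.314,-0.158,0.02,-0.018,1,-0.492,-0.379,0.314,-0.158,0.02,-0.018,1,-0.492,-0.379,0.314,-0.158,0.02,-0.018,1]}}

```text
time_s: 24.33
tool_pos: [0.6157, 0.0592, 0.1499]
tool_rot: [0.883, -0.284, 0.356, 0.113]
wrist_force: [-0.2, 0.7, -2.2]
finger_gap: 0.05
gripper_force: 98.5
```

```bash
cat > tilt.py <<'E'
from h import *
o=r.get_obs(); N=R.from_quat(o["tool_rot"]); print(o["tool_pos"],o["wrist_force"],o["finger_gap"])
X=np.array([np.cos(Y2),np.sin(Y2)]); jc=np.array(o["tool_pos"][:2])+HM[:2,2]*.007-X*.096; fz=o["tool_pos"][2]-.0698
for nm in("scene","top"):
    W=cloud(r.get_image(nm)); P=band(W,jc,.075,fz+.095,fz+.13); d=np.hypot(*(P[:,:2]-jc).T); P=P[(d>.045)&(d<.064)&((P[:,:2]-jc)@X<.03)]
    A=np.c_[P[:,:2]-jc,np.ones(len(P))]
    for _ in range(3): s=np.linalg.lstsq(A,P[:,2],rcond=None)[0]; k=abs(A@s-P[:,2])<.004; A,P=A[k],P[k]
    print(nm,len(P),"c",circ(P[:,:2])[0],jc,"rim z",s[2],fz+.115,"slopes",s[:2]@X,s[:2]@[-X[1],X[0]])
print("tool vs upright",(R.from_matrix(HM).inv()*N).as_rotvec(), "to fz=.025", N.inv().apply([0,0,.025-fz])*10)
E
python3 tilt.py
```

```text
[0.61574373 0.05922129 0.14993937] [-0.15984329  0.68280296 -2.22796881] 0.050307303759314755
scene 135 c [ 0.56500875 -0.02218578] [ 0.56395497 -0.02175753] rim z 0.18603420342122273 0.19513936508249669 slopes -0.027430998636464952 -0.009754863578721068
top 117 c [ 0.56160183 -0.02110719] [ 0.56395497 -0.02175753] rim z 0.19199595116466575 0.19513936508249669 slopes 0.011538015901142524 0.06608869208232346
tool vs upright [ 8.35619747e-05 -1.90359026e-03  3.46579015e-03] to fz=.025 [-0.38227213  0.00135936  0.39736775]
```

Request:
{"name": "send_rows", "arguments": {"series": [-0.12,0,0.125,0,0,0,1,-0.24,0,0.25,0,0,0,1,-0.33,0,0.345,0,0,0,1,-0.38,0,0.395,0,0,0,1,-0.38,0,0.395,0,0,0,1,-0.38,0,0.395,0,0,0,1]}}

```text
time_s: 24.93
tool_pos: [0.6162, 0.0584, 0.0974]
tool_rot: [0.882, -0.285, 0.358, 0.113]
wrist_force: [-0.2, 0.2, -1.7]
finger_gap: 0.042
gripper_force: 98.4
```

Request:
{"name": "send_rows", "arguments": {"series": [-0.014,0,0.014,0,0,0,1,-0.025,0,0.026,0,0,0,1,-0.032,0,0.033,0,0,0,1,-0.032,0,0.033,0,0,0,1,-0.032,0,0.033,0,0,0,1]}}

```text
time_s: 25.35
tool_pos: [0.6161, 0.059, 0.0919]
tool_rot: [0.882, -0.284, 0.358, 0.113]
wrist_force: [-1.2, -0.1, -2.3]
finger_gap: 0.048
gripper_force: 98.5
```

```bash
python3 tilt.py
```

```text
[0.61611469 0.05898768 0.09192317] [-1.24077243 -0.12719914 -2.25593579] 0.04817513972510407
scene 129 c [ 0.56492197 -0.02234347] [ 0.56432593 -0.02199114] rim z 0.12799877753103306 0.13712316854379195 slopes -0.00740516535658258 -0.015467724641963995
top 108 c [ 0.56213065 -0.02057752] [ 0.56432593 -0.02199114] rim z 0.13370578431258595 0.13712316854379195 slopes 0.015179813894154286 0.05153469615999766
tool vs upright [0.00044601 0.00100044 0.00394452] to fz=.025 [ 2.00046701e-02 -8.80937902e-05 -2.06741707e-02]
```

Lower the last 2 mm, watching for contact, then open.

Request:
{"name": "send_rows", "arguments": {"series": [-0.008,0,0.008,0,0,0,1,-0.014,0,0.014,0,0,0,1,-0.017,0,0.017,0,0,0,1,-0.017,0,0.017,0,0,0,1]}}

```text
time_s: 25.78
tool_pos: [0.6163, 0.0593, 0.09]
tool_rot: [0.882, -0.284, 0.358, 0.113]
wrist_force: [-0.6, 0.7, 1.1]
finger_gap: 0.051
gripper_force: 98.9
```

```bash
python3 -c "
from h import *
o=r.get_obs();print(o['tool_pos'],o['wrist_force'])"
```

```text
[0.61634384 0.0592638  0.08998596] [-0.58409218  0.72925202  1.09675753]
```

Request:
{"name": "send_rows", "arguments": {"series": [0,0,0,0,0,0,0.9,0,0,0,0,0,0,0.8,0,0,0,0,0,0,0.75,0,0,0,0,0,0,0.75,0,-0.03,-0.05,0,0,0,0.75,0,-0.04,-0.2,0,0,0,0.75,0,-0.04,-0.45,0,0,0,0.75,0,-0.04,-0.75,0,0,0,0.75,0,-0.04,-1,0,0,0,0.75]}}

```text
time_s: 26.53
tool_pos: [0.5607, 0.1027, 0.1621]
tool_rot: [0.882, -0.285, 0.357, 0.114]
wrist_force: [1.0, 0.9, 0.6]
finger_gap: 0.248
gripper_force: 0.0
```

Request:
{"name": "send_rows", "arguments": {"series": [0.2,-0.2,-0.3,0,0,0,0.75,0.4,-0.4,-0.5,0,0,0,0.75,0.4,-0.4,-0.5,0,0,0,0.75,0.4,-0.4,-0.5,0,0,0,0.75,0.4,-0.4,-0.5,0,0,0,0.75,0.4,-0.4,-0.5,0,0,0,0.75]}}

```text
time_s: 27.03
tool_pos: [0.5795, 0.1376, 0.2235]
tool_rot: [0.883, -0.284, 0.357, 0.115]
wrist_force: [-0.9, 0.2, -0.4]
finger_gap: 0.253
gripper_force: 0.0
```

Run:
```python
from h import *
o=r.get_obs(); print(o["tool_pos"],o["time_s"],o["wrist_force"])
c0=np.array([.565,-.022])
for nm in("scene","top"):
    im=r.get_image(nm); W=cloud(im); c=c0
    for it in range(6):
        P=band(W,c,.075,.115,.145); d=np.hypot(*(P[:,:2]-c).T); P=P[(d>.046)&(d<.064)]; c,rr=circ(P[:,:2])
    A=np.c_[P[:,:2]-c,np.ones(len(P))]
    s=np.linalg.lstsq(A,P[:,2],rcond=None)[0]; print(nm,"rim",len(P),c,rr,s)
    a=im["pixels"].astype(int); m=(a[...,0]-a[...,2]>30)&(np.hypot(W[...,0]-BW[0],W[...,1]-BW[1])<.085)&(W[...,2]>.055)
    B=W[m]; print("bowl brown",m.sum(),B.mean(0),"z max",B[:,2].max(),"r max",np.hypot(*(B[:,:2]-BW).T).max())
    # cluster count in other places: brown small blobs on bench near scale
d=s2w(-.068,-.038); g=im["pixels"].astype(np.float32).mean(2); a=np.deg2rad(np.arange(-20,21,2))
for rr in(.030,.033,.036):
    P=np.c_[d[0]+rr*np.cos(a+YS),d[1]+rr*np.sin(a+YS),np.full(len(a),.056)]; uv=proj(im,P).astype(np.float32); print(np.round(cv2.remap(g,uv[None,:,0],uv[None,:,1],cv2.INTER_CUBIC)[0]).astype(int))
for n,p,h_ in[("tinL",(.507,.348),.128),("tinR",(.518,.243),.128),("cutter",(.429,.079),.06)]:
    P=band(W,p,.08,h_-.006,h_+.008); print(n,np.round(P.mean(0),3))
a=np.deg2rad(np.arange(-90,40,3)); P=np.c_[d[0]+.026*np.cos(a+YS),d[1]+.026*np.sin(a+YS),np.full(len(a),.056)]; uv=proj(im,P).astype(np.float32); v=cv2.remap(g,uv[None,:,0],uv[None,:,1],cv2.INTER_CUBIC)[0]; print("pointer deg",np.rad2deg(a[v.argmin()]))
```

```text
[0.57950591 0.13762736 0.22346548] 27.0333 [-0.88115218  0.20492359 -0.38256593]
scene rim 496 [ 0.56473178 -0.02089913] 0.05353406534215087 [-0.00365773 -0.00203167  0.12670701]
bowl brown 469 [ 0.54928141 -0.28554413  0.09251522] z max 0.10212546224744623 r max 0.06297770376156132
top rim 431 [ 0.56192145 -0.01980151] 0.05375061005583702 [-0.03326392  0.01606399  0.13047642]
bowl brown 901 [ 0.54334485 -0.28192933  0.09418098] z max 0.1044511978512005 r max 0.059088451206064804
[172 173 174 179 180 161 136 106  74  57  73 122 167 185 175 171 172 173
 173 171 171]
[170 171 167 165 169 162 132  92  59  47  62  99 140 162 168 175 174 172
 174 177 176]
[127 136 142 152 151 132  98  69  57  71  98 121 137 132 123 140 162 154
 132 138 160]
tinL [0.518 0.359 0.128]
tinR [0.527 0.32  0.128]
cutter [0.426 0.08  0.06 ]
pointer deg -45.0
```

The jug stands upright and let go. The walnuts all lie below the bowl rim, the pointer shows six walnuts' weight, and the zero mark sits where the empty pointer stood.

```bash
python3 -c "
from bench import r
print(r.sign_off())"
```

```text
the job is handed in; nothing more can be done
None
```

I handed the job in at about 27 s of the 72 s, with no verdict shown: by the last camera check the scale is zeroed, all six walnuts are in its bowl, and the empty jug stands upright on the board, let go.

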